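# Clamp a vial in the mixer by the clicks of its dial

### The job

Pick up the large vial, set it down gently upright on the mixer's platform in its V-rest and let go of it. Then wind the mixer's click dial clockwise, one click at a time, until you first feel the spring jaw press the vial against the rest, and give it exactly two clicks more: fewer and the vial works loose, more and the glass may crack. Leave the dial there with your hand off it, and leave the other things on the deck where they stand.

Things in the scene. Friction and masses are not known exactly. Their poses are not given: they have to be found in the camera images.
- vial: The large vial: glass cylinder 30 mm in diameter, straight-walled up to 51 mm above its foot, then shoulder, neck and a flat crimped cap 21 mm wide; 75 mm tall, about 60 g. It starts upright on the deck (z = 0). Origin: centre of its foot; z up its axis. Two vials near it look alike but are only 37 mm tall.
- mixer: The vial mixer: flat machine 250 x 250 mm, fixed; its aluminium platform's top is 68 mm above the deck. Origin under its centre. A dial drives a jaw with a rubber pad on preloaded springs towards the V-rest: when the pad first presses the vial against the rest the push is about 8 N, each further click adds 2.4 N. Each newton gives 0.009 N m of back torque at the dial.
- vrest: The V-rest: aluminium block 28 mm high, 36 mm wide (60 mm at its 6 mm high foot), bolted on the mixer's platform, with a 120 degree V facing the jaw. It does not move, but is bolted in a different place each time (8 mm range along the jaw's travel). Origin and axes as nest.
- nest (a point): Point on the platform's top where the centre of the large vial's foot lies when the vial sits against both faces of the V. z up, y points into the V, away from the dial; the jaw moves along +y. Between V and open jaw (pad 30 mm wide, top 31 mm above the platform) the vial has 7 to 18 mm of play along y at the start; along x nothing stands beside it, so fingers closing along x clear both.
- dial_grip (a point): Point on the axis of the click dial's round black knob, 117 mm above the deck. Knob: vertical axis, 46 mm in diameter, side from 102 to 128 mm above the deck, over a graduated round plate 62 mm wide whose top is at 101 mm. It lies 102 to 110 mm from nest, on nest's -y side, and its frame turns with the dial (z up).
- dial (a joint): Angle of the click dial, rad, growing clockwise from above, which closes the jaw. 24 equal clicks a turn (0.262 rad, 2.4 mm of jaw travel; 0.22 N m to pass one). It starts resting on a click, 3 to 8 clicks short of the vial. Clicks hold the load: at rest on one, a fresh grasp feels only load added since, but averaged over a whole click it feels all of it. It can be turned back.
- vial_small_a: Bystander: small vial like the large one, 17 mm in diameter, 37 mm tall, standing 85 to 110 mm from the large vial. Origin: centre of its foot.
- vial_small_b: Bystander: a second such small vial, also standing 85 to 110 mm from the large vial. Origin: centre of its foot.
- wash_bottle: Bystander: white plastic bottle with a blue cap, 68 mm in diameter, 170 mm tall. Origin: centre of its foot.
- jar: Bystander: low amber jar with a black lid, 60 mm in diameter, 75 mm tall. Origin: centre of its foot.
- pen: Bystander: marker pen lying on the deck, 126 mm long, 12 mm thick (15 mm with its clip). Origin: under its middle; x along it.
- dish: Bystander: empty steel dish, 100 mm in diameter, 28 mm high. Origin: centre of its foot.
There are look-alikes about, which are no part of the job. Leave any orange or pink look-alike of the vial alone.

How it is judged (in metres and radians):
On the way, in this order (a step that is already met when the one before it is completed fails the run):
1. the large vial stands upright on the platform in front of the V-rest, let go (horizontal distance between vial and nest below 0.02 m and z of vial in the frame of nest below 0.004 m and angle between vial's own z axis and vertical below 0.1 rad and contact force between the fingers and vial below 0.05 N), for 0.2 s.
2. the jaw presses it against the V-rest (contact force between vrest and vial above 4 N and contact force between the fingers and vial below 0.05 N), for 0.2 s.
At the end, for the whole second after the job is handed in: the large vial stands upright (3 degrees) on the platform, within 3 mm of its place against both faces of the V-rest, pressed there with 11.4 to 15.2 N, which is two clicks past the one that first pressed it; at rest (contact force between vrest and vial between 11.4 and 15.2 N and horizontal distance between vial and nest below 0.003 m and z of vial in the frame of nest below 0.003 m and angle between vial's own z axis and vertical below 0.05 rad and linear speed of vial below 0.01 m/s); the robot touches nothing.
It fails at once if the vial is squeezed against the V-rest with over 20 N (contact force between vrest and vial above 20 N).
It fails at once if the vial is dropped onto the platform from more than 12 mm up (horizontal distance between vial and nest below 0.03 m and z of vial in the frame of nest above 0.012 m and contact force between the fingers and vial below 0.01 N).
It fails at once if another thing on the deck is moved by over 20 mm (distance of any of vial_small_a, vial_small_b, wash_bottle, jar, pen, dish from where it was at the start of the episode above 0.02 m).
It also fails if it takes over 72 s, if anything falls off the work surface, if the arm or the gripper's body presses on something with over 40 N, if the wrist force passes 120 N, or if a joint passes its speed limit or range.

### The arm

A 7-joint arm with a two-finger parallel gripper is mounted at the origin on the work surface. World frame = base frame: x ahead of the robot, y to its left, z up, the work surface at z = 0. Lengths are in mm, angles in rad, forces in N, time in s.
With the tool pointing down it reaches from about 400 to 875 mm from the base axis. Payload 4.4 kg.
Tool frame: the origin (TCP) lies at the very end of the fingers, on their centre line; the grasp point (between the pads) lies 19 mm behind it (ctrl.pinch_z is the z of the grasp point in the tool frame, in mm); z points along the fingers, x is the direction in which the jaws open and shut, and the axes are right-handed (so a half turn about z gives the same grasp; the last joint's range is limited). The gripper opens to 85 mm and grips with 20 to 120 N. Pads are 22 mm wide; open, the fingers measure 114 mm over their backs; the gripper's body (76 mm by 85 mm) begins 54 mm behind the grasp point. The pads swing forward as they close: fully open they stand 13 mm farther back than shut.
Start: joints at [-1.281, 0.628, 0.038, 1.517, -0.027, 0.996, -0.02], TCP at [226.398, 609.313, 204.913] pointing down, gripper open.
Joint ranges: [-3.06, 3.06], [-0.37, 2.12], [-1.25, 1.32], [0.18, 2.47], [-1.1, 4.24], [0.23, 1.98], [-2.94, 2.94]. Speed limits (rad/s): [2.57, 2.57, 3.14, 3.14, 3.14, 3.14, 3.14].

### API

Orientations are given as [roll, pitch, yaw] about the fixed x, y, z axes, in that order (R = Rz(yaw) Ry(pitch) Rx(roll)).
In Python, from cell import sensors, get_image, order, ctrl gives the robot as it stands.
- The arm moves only by the tool arm_command, never from a script. Its argument "rows" is a list that holds one entry, the list of rows, each a list of 6 numbers: the shift along the tool's x, y, z in mm, then the turn, a rotation vector about the tool's x, y, z in degrees. A call has 1 to 20 rows; each row is the pose to reach, as a shift and turn from the pose commanded when the call began, along the tool's axes at that moment; what a row does not reach only later rows make up. A row lasts 1/12 s, in which the tool goes at most 41.7 mm and 7.16 degrees, less where a joint would pass 70% of its speed; a pose out of reach is approached as far as the arm can. A call with a gripper value outside its range is refused whole. "claw" is the opening, from -1 (shut) to 1 (fully open), set as the call begins (left out, the last holds). The fingers move at their own pace and stop on an object; the grip force is fixed at half the most. Time passes only in rows, so rows that repeat a pose let the fingers close. It gives the time, the measured TCP pose, the force and the opening at its end, in the units of the state.
- sensors.read_state(): the state, without advancing time (a new reading comes with each control period).
- get_image(name): name is "scene" or "top"; returns a dict with "pixels" (480x640x3 uint8, red, green, blue), "z_map" (480x640 float32, mm along the optical axis (not along the pixel's ray), 0 where there is no reading), "K" (3x3 intrinsics, pixels), "pose" (4x4, takes a point from camera to world coordinates). Camera axes: x right, y up, looking along -z (the intrinsics and any distortion apply to the point x, -y, -z); pixel columns grow to the right and rows downward; lengths in mm; the calibration is good to about 2 mm. A picture is of the moment at which its call begins.
- order.finish_job(): hands the job in, once; it reports no verdict.
The state is a dict: "clock": time; "qpos": joint angles; "qd": joint speeds; "tau": joint torques, N m; "eef_pos": TCP position; "tool_rot": TCP orientation; "force": force on the tool from outside, world axes, zero at the start; "torque": the same for the moment, N m; "width": finger opening in mm.
Only numpy, scipy, OpenCV 4.12 (cv2) and the standard library are available. Lean on these libraries where they do the work, as an engineer would, in place of code of your own. Each camera call takes 0.05 s, during which the arm holds its last target.

## Working session

There is one attempt and no reset: what is moved stays moved. The work goes in short steps, Python scripts to look and compute and a tool call to move; the robot and the scene stay as the last step left them, time stands still between calls to the robot, and variables do not carry over. Pictures are saved under pics/ and viewed, and the job is handed in when it is done.

Besides the shell and the picture viewer there is one more tool, called after "Emit:" as name([rows], argument=value, ...), one row to a line, values as JSON. arm_command: Moves the arm, as the interface text tells. Its arguments: {"type":"object","properties":{"rows":{"type":"array","items":{"type":"array","items":{"type":"array","items":{"type":"number"}}}},"claw":{"type":"number"}},"required":["rows"]}

```bash
ls; mkdir -p pics
python3 - <<'E'
from cell import sensors,get_image,ctrl
import cv2
print(sensors.read_state(), ctrl.pinch_z)
for n in("scene","top"):
    d=get_image(n); cv2.imwrite(f"pics/{n}0.png",d["pixels"][:,:,::-1]); print(n,d["K"].tolist(),d["pose"].round(3).tolist())
E
```

```text
pics
{'clock': 0.0, 'qpos': array([-1.28086156,  0.62930698,  0.0384298 ,  1.51836491, -0.02699123,
        0.99628005, -0.02003324]), 'qd': array([ 0.00173205,  0.00094363,  0.00143377,  0.00079241,  0.00033773,
       -0.00106814,  0.00065336]), 'tau': array([ 1.21529803e-03, -5.63410842e+01,  1.22691169e+00, -1.93440932e+01,
        1.10883848e-02,  1.02746522e-02,  4.60771858e-06]), 'eef_pos': array([226.11970962, 608.69524961, 204.01525616]), 'tool_rot': array([3.14157028e+00, 1.84153486e-03, 1.21504298e+00]), 'force': array([-0.434291  , -0.27965698,  0.00913706]), 'torque': array([-0.02463421,  0.02266783, -0.04648424]), 'width': 85.12867322816882} -18.700000000000003
scene [[453.06701109530525, 0.0, 322.7051309106135], [0.0, 453.06701109530525, 240.03506533810477], [0.0, 0.0, 1.0]] [[-0.863, -0.303, 0.405, 960.592], [0.505, -0.488, 0.712, 718.982], [-0.018, 0.819, 0.574, 706.437], [0.0, 0.0, 0.0, 1.0]]
top [[462.00744384395534, 0.0, 320.48158309662256], [0.0, 462.00744384395534, 242.43505309980188], [0.0, 0.0, 1.0]] [[0.093, 0.974, -0.207, 298.214], [-0.996, 0.091, -0.019, -38.734], [0.0, 0.208, 0.978, 1248.056], [0.0, 0.0, 0.0, 1.0]]
```

View pics/scene0.png

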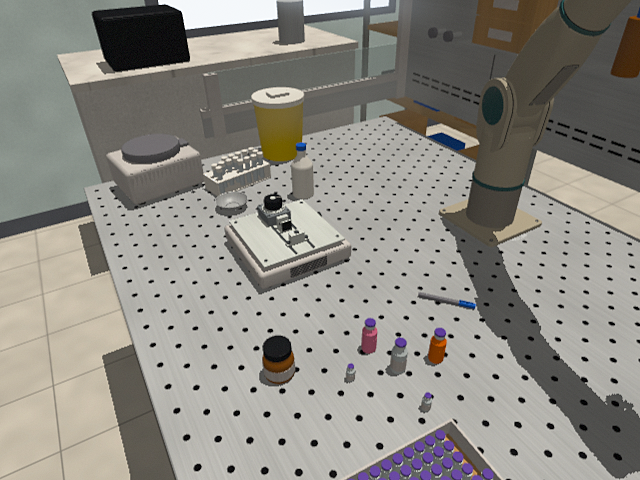

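View pics/top0.png

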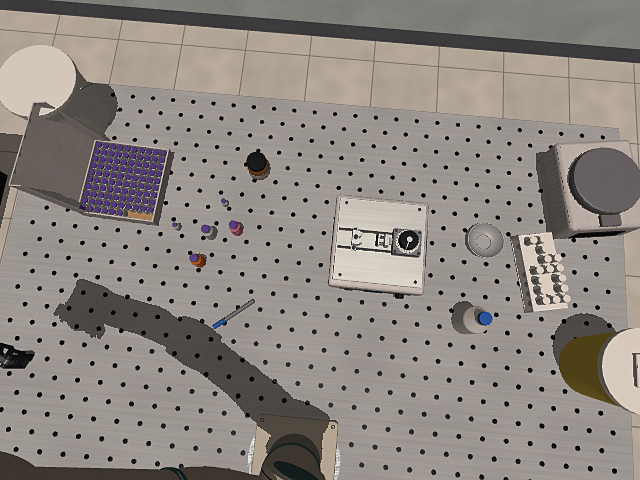

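The colourless vial is at scene (399,357) and top (207,230). The pink look-alike is at scene (370,336), the orange one at (437,345), and the small vials at (351,372) and (426,402). The colourless tall one matches the description, so I'll check it close up.

```bash
cat > h.py <<'E'
from cell import sensors,get_image,ctrl,order
import cv2,numpy as np
np.set_printoptions(suppress=True,precision=2,linewidth=150)
def world(d,u,v,z=None):
    K=d["K"];P=d["pose"]
    r=np.array([(u-K[0,2])/K[0,0],-(v-K[1,2])/K[1,1],-1.])
    if z is None: return (P@np.r_[r*d["z_map"][int(round(v)),int(round(u))],1])[:3]
    R=P[:3,:3]@r; return P[:3,3]+R*(z-P[2,3])/R[2]
def proj(d,p):
    P=d["pose"];c=P[:3,:3].T@(np.array(p)-P[:3,3]);K=d["K"]
    return K[0,0]*c[0]/-c[2]+K[0,2],K[1,1]*-c[1]/-c[2]+K[1,2]
def crop(d,u0,v0,w,h,k,name):
    im=d["pixels"][v0:v0+h,u0:u0+w,::-1]
    im=cv2.resize(im,None,fx=k,fy=k,interpolation=cv2.INTER_CUBIC)
    for i in range(0,w,10): 
        cv2.putText(im,str(u0+i),(i*k,8),0,.3,(0,0,255)); cv2.line(im,(i*k,10),(i*k,14),(0,0,255))
    for i in range(10,h,10): cv2.putText(im,str(v0+i),(0,i*k+3),0,.3,(0,0,255))
    cv2.imwrite("pics/"+name,im)
E
python3 - <<'E'
from h import *
t=get_image("top");s=get_image("scene")
np.save("t.npy",t,allow_pickle=True);np.save("s.npy",s,allow_pickle=True)
crop(t,325,190,110,110,5,"t_mix.png"); crop(t,160,190,100,80,8,"t_vial.png")
crop(s,220,180,140,110,5,"s_mix.png"); crop(s,335,310,120,110,6,"s_vial.png")
E
```

```text
(no output)
```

View pics/t_mix.png

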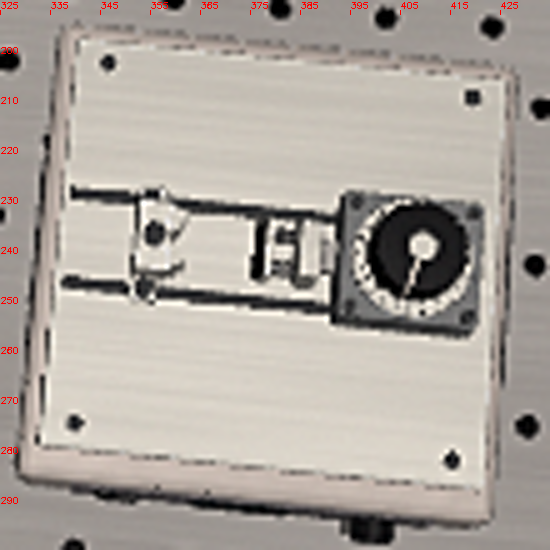

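View pics/t_vial.png

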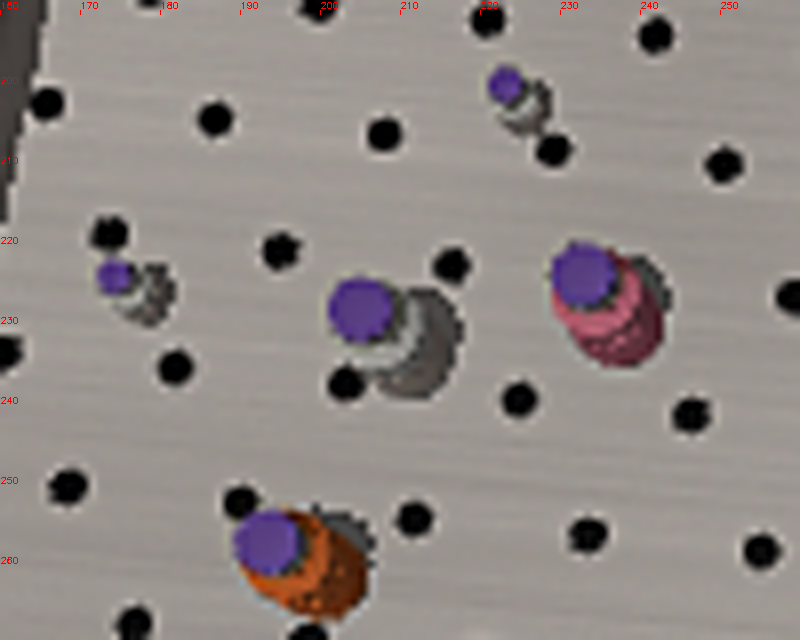

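View pics/s_mix.png

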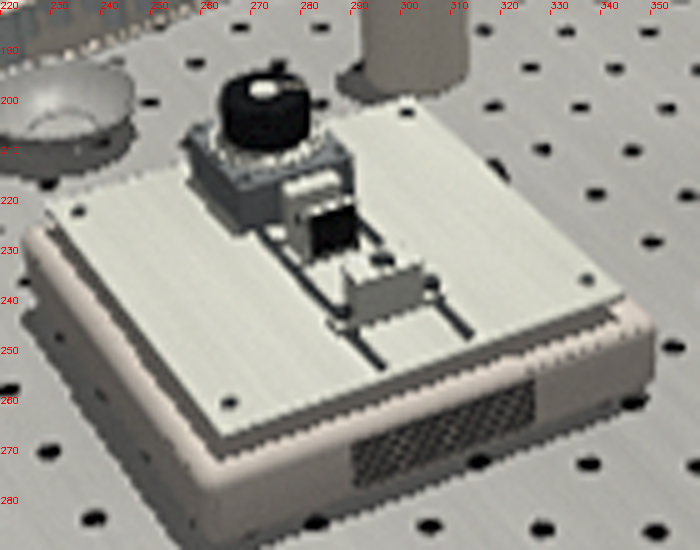

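View pics/s_vial.png

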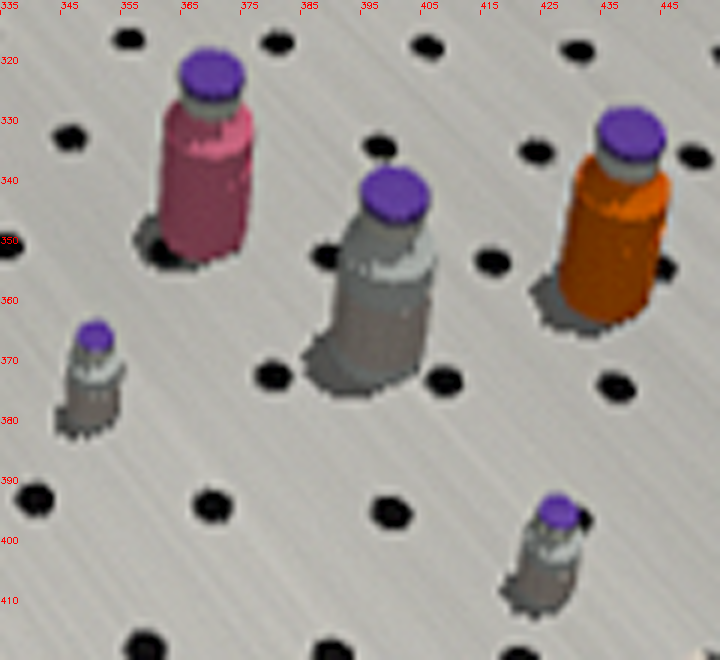

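Run:
```python
from h import *
t=get_image("top");s=get_image("scene")
print("vial cap top",world(t,204.8,228.3,75), "depth",world(t,205,228)); print("scene",world(s,400.8,341.7,75),world(s,401,341))
for n,u,v,k in(("pink",233,224,75),("or",193.5,257.7,75),("sa",223,200.5,37),("sb",174,224.3,37)): print(n,world(t,u,v,k))
for n,u,v,k in(("jar",257,160,75),("wash",484,318,170),("dish",485,240,28),("pen",233,314,8)): print(n,world(t,u,v,k),world(t,u,v))
print("knob",world(t,408.6,239.6),world(t,408.6,239.6,128))
print("corn",[world(t,u,v,68)for u,v in((340,196),(427,204),(423,288),(332.5,279.5))])
a,b,c,e=[world(t,u,v,68)for u,v in((339.5,228.5),(391,233.5),(338,246.5),(391,251.5))]
print("rails",a,b,c,e,np.degrees(np.arctan2(*(a-b)[:2])),np.degrees(np.arctan2(*(c-e)[:2])))
def cloud(d):
    v,u=np.mgrid[0:480,0:640];K=d["K"];z=d["z_map"]
    P=np.stack([(u-K[0,2])/K[0,0]*z,-(v-K[1,2])/K[1,1]*z,-z,np.ones_like(z)],-1)@d["pose"].T
    return P[...,:3]
for nm,d in(("t",t),("s",s)):
    C=cloud(d)
    if nm=="t": print(C[225:256,348:395,2].round().astype(int)[::2,::2])
    m=(C[...,2]>122)&(C[...,2]<134)
    import numpy as np
    from scipy import ndimage
    l,n=ndimage.label(m)
    for i in range(1,n+1):
        q=C[l==i]
        if 20<len(q)<2000: print(nm,"knob?",len(q),q.mean(0),q.min(0),q.max(0))
    np.save(nm+"_cloud.npy",C)
```

```text
vial cap top [555.52 288.73  75.  ] depth [556.82 288.9   72.92]
scene [557.52 290.89  75.  ] [555.81 289.39  74.47]
pink [573.87 216.91  75.  ]
or [475.55 306.43  75.  ]
sa [645.92 261.15  37.  ]
sb [567.12 383.81  37.  ]
jar [756.48 176.    75.  ] [756.88 176.18  74.  ]
wash [ 383.83 -409.49  170.  ] [ 383.88 -409.69  169.41]
dish [ 604.16 -456.85   28.  ] [ 610.05 -464.9     4.52]
pen [345.1 198.9   8. ] [344.9  197.9   13.24]
knob [ 562.61 -233.91  127.25] [ 562.43 -233.78  128.  ]
corn [array([678.52, -55.6 ,  68.  ]), array([ 677.94, -287.72,   68.  ]), array([ 453.39, -287.71,   68.  ]), array([453.59, -55.34,  68.  ])]
rails [589.5  -61.83  68.  ] [ 588.65 -197.41   68.  ] [541.05 -62.02  68.  ] [ 540.67 -200.37   68.  ] 0.36180842684534686 0.15551293519263085
[[  67   63   65   68   67   71   67   64   70   64   66   68   69   67   69   68   70   70   68   68   67   65   69   72]
 [  63   70   70   71   72   69   67   68   68   66   66   70   70   70   71   67   66   67   71   69   62   71   64   71]
 [  71   73   69   78   77   71   66   70   66   67   66   69   70   67   6
[... 3126 characters left out ...]
.13   128.22] [  359.88 -1468.84   122.  ] [  902.36 -1432.6    133.98]
s knob? 124 [  383.89 -1033.51   128.17] [  288.82 -1057.7    122.06] [  468.12 -1017.11   133.93]
s knob? 360 [-512.08  -61.25  127.97] [-522.03 -230.35  122.03] [-501.18   89.32  133.9 ]
s knob? 157 [ 330.05 -679.83  128.1 ] [ 228.37 -758.01  122.04] [ 386.9  -648.35  133.99]
s knob? 255 [ 751.74 -665.18  128.14] [ 648.04 -757.57  122.04] [ 849.37 -627.25  133.98]
s knob? 60 [ 391.62 -402.95  127.39] [ 368.47 -422.96  122.37] [ 407.05 -390.12  133.56]
s knob? 180 [ 44.83  33.26 128.77] [-28.54 -43.42 122.11] [ 72.82  68.62 134.  ]
s knob? 137 [ 567.43 -231.96  125.13] [ 543.78 -258.46  122.02] [ 588.33 -211.32  128.52]
```

The colourless vial's cap is at about (556.5, 290) from both cameras, and the mixer axes line up with the world axes. The knob is at about (565, -233). Next is a closer look at the V-rest and jaw.

Run:
```python
from h import *
t=np.load("t.npy",allow_pickle=True).item();s=np.load("s.npy",allow_pickle=True).item()
crop(t,346,220,50,40,16,"t_v.png"); crop(s,262,205,60,48,13,"s_v.png")
```

```text
(no output)
```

View pics/t_v.png

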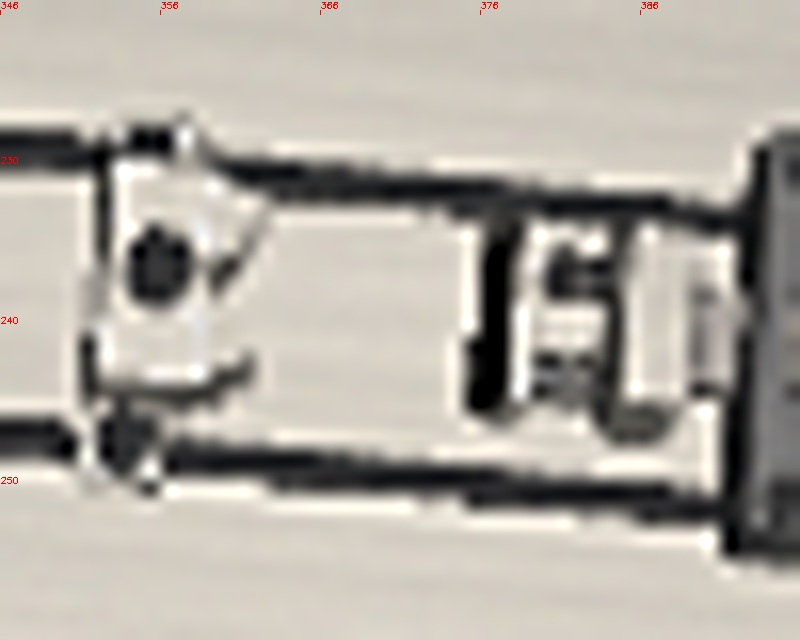

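View pics/s_v.png

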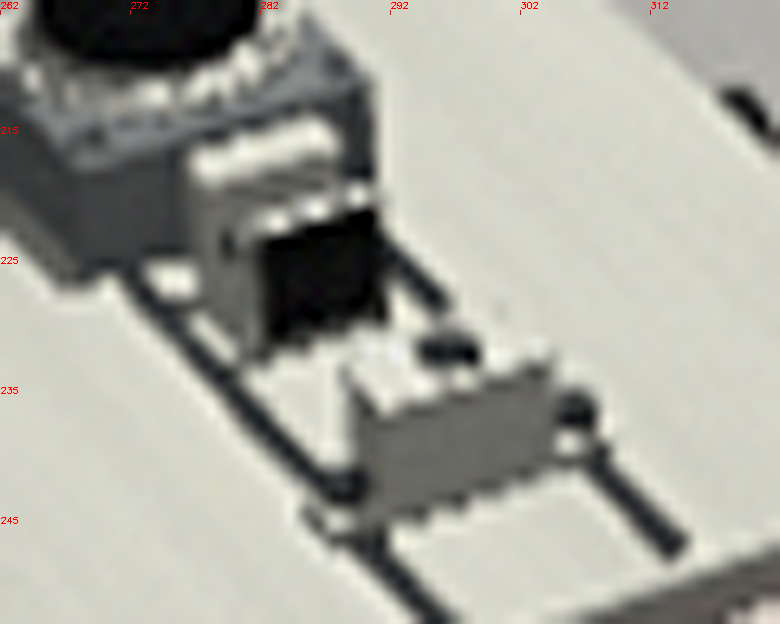

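Run:
```python
from h import *
t=np.load("t.npy",allow_pickle=True).item();s=np.load("s.npy",allow_pickle=True).item()
for n,d,u,v,z in [("tipU",t,362.5,232.8,96),("tipL",t,361.7,243.1,96),("vertex",t,358.6,238.8,96),("backU",t,352.8,230.5,96),("backL",t,352.2,244.5,96),
 ("padfrontbotU",t,376.3,234,70),("padfrontbotL",t,375.3,245,70),("padfronttopU asz99",t,376.3,234,99),("padR asz99",t,378.5,234,99),
 ("s padtopL",s,282.2,223.7,99),("s padtopR",s,291.1,220.8,99),("s padbotL",s,282.4,230.8,70),("s padbotR",s,291.6,229.5,70),
 ("s backL",s,290.5,236.7,96),("s backR",s,304.2,233.1,96),("s backbotL",s,290.6,245.2,72),("s rail1",s,290.5,252,68),("srail1b",s,272,226.5,68),("s rail2",s,314,247,68)]:
    print(n,world(d,u,v,z))
C=np.load("t_cloud.npy")
# high region profile along y, averaged for x in rails
m=(C[...,2]>85)&(C[...,2]<110)&(C[...,0]>545)&(C[...,0]<585)&(C[...,1]>-190)&(C[...,1]<-80)
q=C[m]; h,e=np.histogram(q[:,1],bins=np.arange(-190,-80,2.5)); print(list(zip(e.round(1),h)))
C=np.load("s_cloud.npy")
m=(C[...,2]>85)&(C[...,2]<110)&(C[...,0]>545)&(C[...,0]<585)&(C[...,1]>-190)&(C[...,1]<-80)
q=C[m]; h,e=np.histogram(q[:,1],bins=np.arange(-190,-80,2.5)); print(list(zip(e.round(1),h)))
```

```text
tipU [ 576.79 -120.87   96.  ]
tipL [ 549.72 -120.85   96.  ]
vertex [ 560.17 -112.13   96.  ]
backU [580.51 -95.67  96.  ]
backL [543.83 -97.03  96.  ]
padfrontbotU [ 583.23 -158.92   70.  ]
padfrontbotL [ 553.65 -158.33   70.  ]
padfronttopU asz99 [ 576.21 -155.96   99.  ]
padR asz99 [ 576.74 -161.55   99.  ]
s padtopL [ 581.6 -148.6   99. ]
s padtopR [ 556.82 -148.8    99.  ]
s padbotL [ 577.69 -159.99   70.  ]
s padbotR [ 555.17 -152.95   70.  ]
s backL [588.08 -91.15  96.  ]
s backR [553.08 -87.34  96.  ]
s backbotL [589.65 -90.66  72.  ]
s rail1 [600.12 -71.16  68.  ]
srail1b [ 590.49 -194.88   68.  ]
s rail2 [542.73 -59.39  68.  ]
[(np.float64(-190.0), np.int64(6)), (np.float64(-187.5), np.int64(14)), (np.float64(-185.0), np.int64(13)), (np.float64(-182.5), np.int64(12)), (np.float64(-180.0), np.int64(16)), (np.float64(-177.5), np.int64(7)), (np.float64(-175.0), np.int64(6)), (np.float64(-172.5), np.int64(5)), (np.float64(-170.0), np.int64(4)), (np.float64(-167.5), np.int64(3)), (np.float64(-165.0), np.int64(9)), (np.float64(-162.5), np.int64(13)), (np.float64(-160.0), np.int6
[... 1870 characters left out ...]
, (np.float64(-132.5), np.int64(0)), (np.float64(-130.0), np.int64(0)), (np.float64(-127.5), np.int64(0)), (np.float64(-125.0), np.int64(0)), (np.float64(-122.5), np.int64(0)), (np.float64(-120.0), np.int64(4)), (np.float64(-117.5), np.int64(5)), (np.float64(-115.0), np.int64(6)), (np.float64(-112.5), np.int64(9)), (np.float64(-110.0), np.int64(6)), (np.float64(-107.5), np.int64(11)), (np.float64(-105.0), np.int64(5)), (np.float64(-102.5), np.int64(12)), (np.float64(-100.0), np.int64(17)), (np.float64(-97.5), np.int64(25)), (np.float64(-95.0), np.int64(14)), (np.float64(-92.5), np.int64(5)), (np.float64(-90.0), np.int64(0)), (np.float64(-87.5), np.int64(0)), (np.float64(-85.0), np.int64(0))]
```

Measured world positions in mm:

- **Vial:** (556.5, 290)
- **V-rest arm tips:** y ≈ -121, so nest ≈ (565, -128)
- **Pad face:** y ≈ -158, so about 15 mm of play, within the given 7 to 18
- **Dial:** (565, -234), 106 mm from nest, within the given 102 to 110

I'll place the vial at about y = -134, mid-play. For the pick, the jaw axis goes on a diagonal between the neighbours.

```bash
cat >> h.py <<'E'
from scipy.spatial.transform import Rotation as Ro
def plan(tgt,yawdeg,cur=None,rot=None):
    """shift/turn in current tool axes from cur pose to world target, tool down with jaw axis yawdeg"""
    st=sensors.read_state(); cur=st["eef_pos"] if cur is None else np.array(cur)
    R=Ro.from_euler("xyz",st["tool_rot"] if rot is None else rot)
    best=None
    for y in(yawdeg,yawdeg+180):
        T=Ro.from_euler("xyz",[180,0,y],degrees=True); rv=(R.inv()*T).as_rotvec(degrees=True)
        if best is None or np.linalg.norm(rv)<np.linalg.norm(best): best=rv
    print("clock",st["clock"],"shift",R.inv().apply(np.array(tgt)-cur),"turn",best,"q",st["qpos"],"F",st["force"],"T",st["torque"],"w",st["width"])
E
python3 - <<'E'
from h import *
plan([556.5,290,110],45,[226.4,609.3,204.9])
E
```

```text
clock 0.3 shift [-184.26  420.65   95.  ] turn [ 0.01  0.04 24.62] q [-1.28  0.63  0.04  1.52 -0.03  1.   -0.02] F [ 0.02 -0.94  0.43] T [-0.04  0.    0.01] w 85.71658537071306
```

Emit:
arm_command([
  [[-5, 10, 0, 0, 0, 0], [-15, 35, 5, 0, 0, 3], [-29, 65, 12, 0, 0, 5], [-43, 97, 20, 0, 0, 8], [-57, 130, 28, 0, 0, 10], [-71, 162, 36, 0, 0, 12], [-85, 194, 44, 0, 0, 14], [-100, 227, 52, 0, 0, 16], [-114, 259, 60, 0, 0, 18], [-128, 291, 68, 0, 0, 20], [-142, 324, 76, 0, 0, 22], [-156, 356, 84, 0, 0, 24], [-168, 384, 90, 0, 0, 25], [-178, 406, 93, 0, 0, 25], [-183, 418, 95, 0, 0, 25], [-184, 421, 95, 0, 0, 25], [-184, 421, 95, 0, 0, 25], [-184, 421, 95, 0, 0, 25]],
], claw=0.4)

```text
clock: 1.8
eef_pos: [555.6, 292.0, 110.1]
tool_rot: [-3.14, -0.0, 0.781]
force: [0.1, 0.0, 0.1]
width: 59.9
```

Run:
```python
from h import *
plan([556.5,290,20],45)
t=get_image("top"); s=get_image("scene")
crop(t,160,190,100,80,8,"t_1.png");crop(s,335,260,130,130,5,"s_1.png")
```

```text
clock 1.8 shift [-0.8   2.2  90.08] turn [-0.1  -0.02 -0.28] q [-0.6   0.71  0.11  1.67 -0.11  0.77  0.35] F [0.06 0.04 0.13] T [ 0.01  0.01 -0.02] w 59.932056727980616
```

View pics/s_1.png

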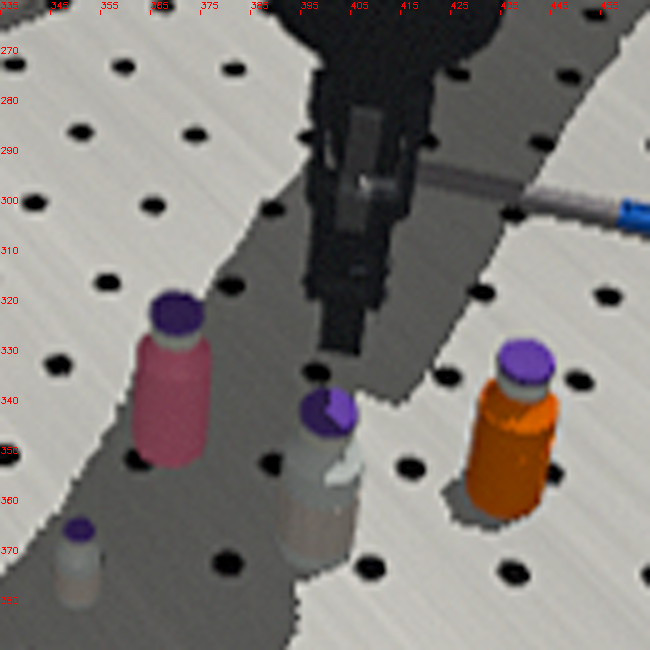

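View pics/t_1.png

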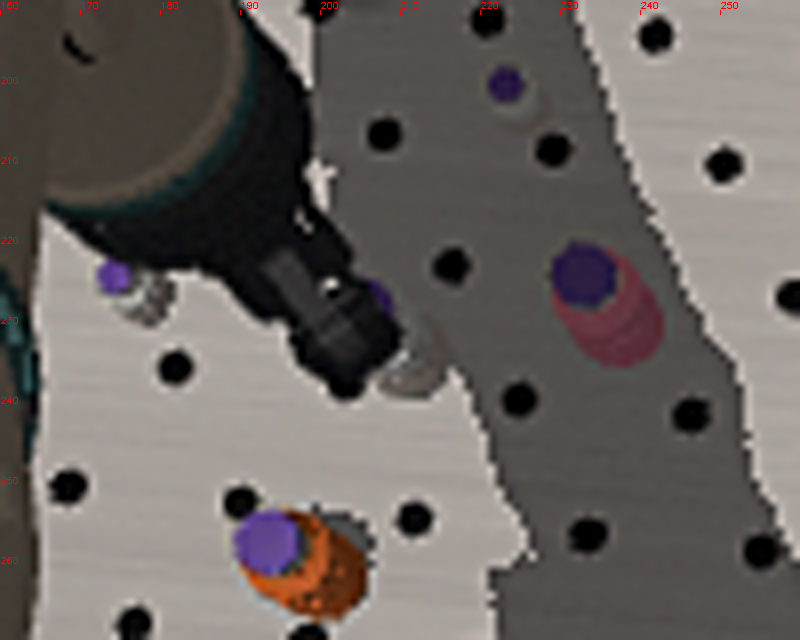

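The open fingers hang just above the colourless vial: the cap is at scene (400,342) and the fingertips at about (402,330). Descending, then closing.

Emit:
arm_command([
  [[-1, 2, 5, 0, 0, 0], [-1, 2, 17, 0, 0, 0], [-1, 2, 32, 0, 0, 0], [-1, 2, 47, 0, 0, 0], [-1, 2, 62, 0, 0, 0], [-1, 2, 75, 0, 0, 0], [-1, 2, 84, 0, 0, 0], [-1, 2, 89, 0, 0, 0], [-1, 2, 90, 0, 0, 0], [-1, 2, 90, 0, 0, 0], [-1, 2, 90, 0, 0, 0]],
])

```text
clock: 2.82
eef_pos: [558.2, 288.3, 20.5]
tool_rot: [3.141, -0.001, 0.779]
force: [0.3, -0.2, -0.6]
width: 60.1
```

Emit:
arm_command([
  [[0, 0, 0, 0, 0, 0], [0, 0, 0, 0, 0, 0], [0, 0, 0, 0, 0, 0], [0, 0, 0, 0, 0, 0], [0, 0, 0, 0, 0, 0], [0, 0, 0, 0, 0, 0], [0, 0, 0, 0, 0, 0], [0, 0, 0, 0, 0, 0]],
], claw=-1)

```text
clock: 3.48
eef_pos: [558.1, 288.2, 20.9]
tool_rot: [3.141, -0.001, 0.779]
force: [-1.1, -1.1, 6.6]
width: 26.2
```

Emit:
arm_command([
  [[0, 0, -5, 0, 0, 0], [0, 0, -15, 0, 0, 0], [0, 0, -35, 0, 0, 0], [0, 0, -60, 0, 0, 0], [0, 0, -85, 0, 0, 0], [0, 0, -110, 0, 0, 0], [0, 0, -125, 0, 0, 0], [0, 0, -130, 0, 0, 0], [0, 0, -130, 0, 0, 0], [0, 0, -130, 0, 0, 0]],
])

```text
clock: 4.32
eef_pos: [557.1, 287.9, 149.5]
tool_rot: [-3.141, 0.001, 0.779]
force: [-0.2, 0.0, -1.3]
width: 26.4
```

Run:
```python
from h import *
plan([565,-134,150],0)
s=get_image("scene")
crop(s,335,210,130,150,5,"s_2.png")
```

```text
clock 4.3167 shift [-290.72  305.85   -0.37] turn [-0.    0.05 44.62] q [-0.6   0.66  0.12  1.64 -0.1   0.85  0.35] F [-0.18  0.01 -1.35] T [-0.03  0.03  0.01] w 26.429422362670916
```

View pics/s_2.png

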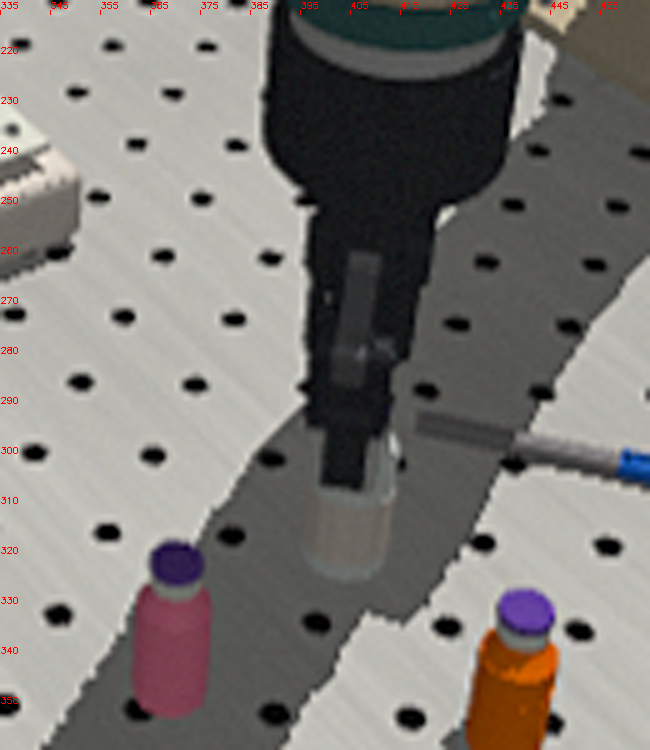

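The vial hangs upright in the fingers, with fingertips at scene (403,307) and its foot at about (403,325). The width reads 26.4 against 30 mm, so I'll check the foot height by projection.

Run:
```python
from h import *
s=get_image("scene");
for z in(120,125,130,135): 
    a=np.linspace(0,6.28,60); p=np.array([proj(s,(557.1+15*np.cos(x),288+15*np.sin(x),z))for x in a]); print(z,p.min(0),p.max(0))
crop(s,385,285,40,50,12,"s_3.png")
```

```text
120 [393.5 317.1] [410.55 329.3 ]
125 [393.7 315.1] [410.81 327.28]
130 [393.9  313.08] [411.08 325.24]
135 [394.11 311.05] [411.35 323.19]
```

View pics/s_3.png

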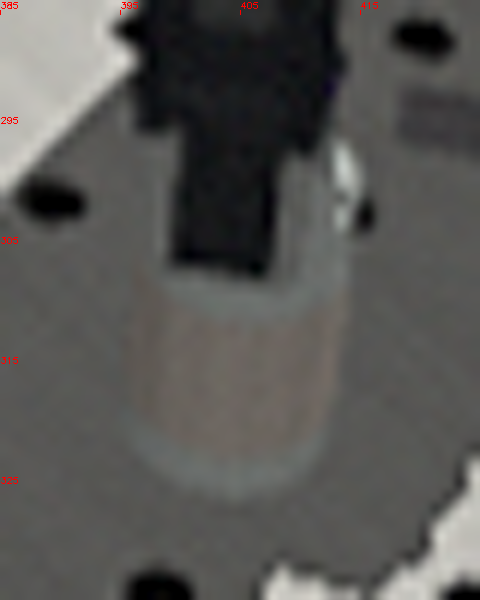

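The foot projects to z ≈ 129.5, as expected from TCP 149.5 minus about 21, so it is a good grasp. Carrying the vial to the mixer.

Emit:
arm_command([
  [[-5, 5, 0, 0, 0, 1], [-17, 18, 0, 0, 0, 3], [-36, 38, 0, 0, 0, 6], [-57, 60, 0, 0, 0, 9], [-78, 82, 0, 0, 0, 12], [-99, 104, 0, 0, 0, 15], [-120, 126, 0, 0, 0, 18], [-141, 148, 0, 0, 0, 21], [-162, 170, 0, 0, 0, 24], [-183, 192, 0, 0, 0, 28], [-204, 214, 0, 0, 0, 32], [-225, 236, 0, 0, 0, 35], [-246, 258, 0, 0, 0, 38], [-264, 278, 0, 0, 0, 41], [-278, 293, 0, 0, 0, 43], [-287, 302, 0, 0, 0, 45], [-291, 306, 0, 0, 0, 45], [-291, 306, 0, 0, 0, 45], [-291, 306, 0, 0, 0, 45], [-291, 306, 0, 0, 0, 45]],
])

```text
clock: 6.08
eef_pos: [565.3, -132.1, 149.6]
tool_rot: [-3.14, 0.001, -0.004]
force: [-0.2, 0.1, -0.0]
width: 26.0
```

Run:
```python
from h import *
plan([565,-134,91],0)
s=get_image("scene");t=get_image("top")
crop(s,230,130,130,150,5,"s_4.png");crop(t,320,190,110,110,5,"t_4.png")
```

```text
clock 6.0833 shift [-0.3   1.99 58.65] turn [-0.09  0.03 -0.24] q [-0.02  0.61  0.31  1.78 -0.25  0.79  0.42] F [-0.16  0.15 -0.05] T [ 0.03  0.01 -0.05] w 25.991013028747023
```

View pics/s_4.png

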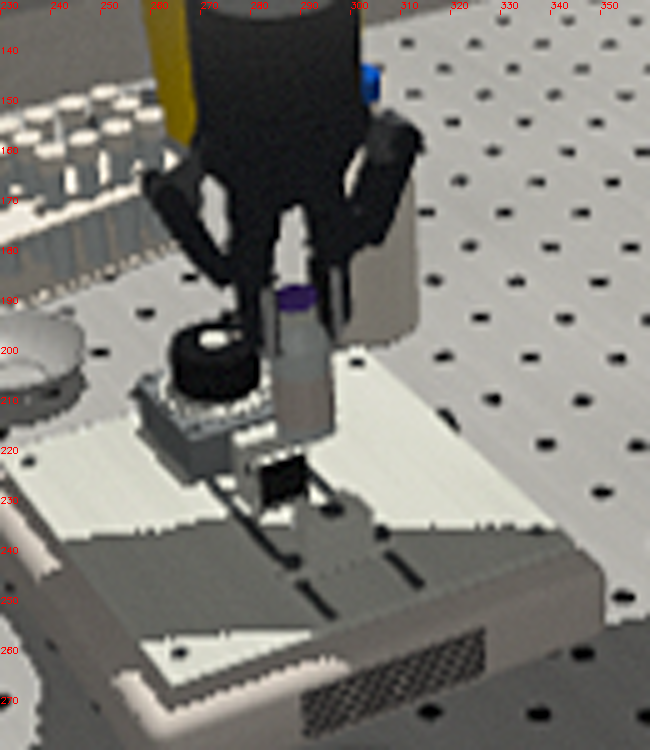

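View pics/t_4.png

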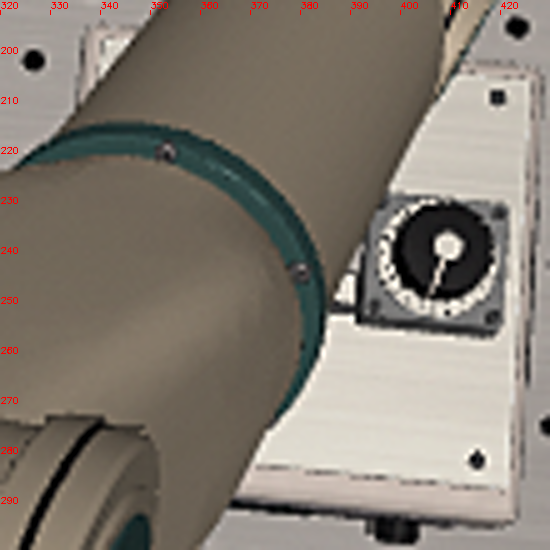

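Run:
```python
from h import *
s=get_image("scene")
crop(s,278,180,30,45,13,"s_5.png")
print(world(s,289.3,188.6,203.5))
print(proj(s,(565,-134,203.5)),proj(s,(565,-134,128.5)))
for z in(125,130): 
    a=np.linspace(0,6.28,60); p=np.array([proj(s,(565.3+15*np.cos(x),-132+15*np.sin(x),z))for x in a]); print(z,p.min(0),p.max(0))
```

```text
[ 566.66 -125.32  203.5 ]
(np.float64(288.24895127024143), np.float64(186.90184098318264)) (np.float64(290.16291839198584), np.float64(214.29931122094612))
125 [284.33 212.69] [296.7  219.24]
130 [284.19 210.94] [296.59 217.48]
```

View pics/s_5.png

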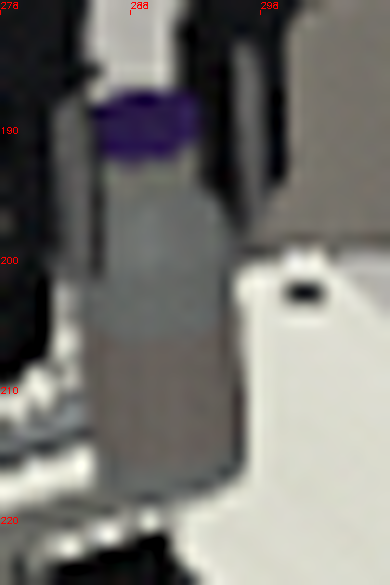

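The held vial projects where it should, with its foot at scene (290,218). Lowering it.

Emit:
arm_command([
  [[0, 2, 4, 0, 0, 0], [0, 2, 14, 0, 0, 0], [0, 2, 26, 0, 0, 0], [0, 2, 38, 0, 0, 0], [0, 2, 47, 0, 0, 0], [0, 2, 53, 0, 0, 0], [0, 2, 56, 0, 0, 0], [0, 2, 58, 0, 0, 0], [0, 2, 58, 0, 0, 0], [0, 2, 58, 0, 0, 0]],
])

```text
clock: 7.07
eef_pos: [565.7, -136.3, 92.2]
tool_rot: [3.141, -0.001, -0.007]
force: [0.4, 0.3, 0.4]
width: 26.2
```

Emit:
arm_command([
  [[0, 0, 0.5, 0, 0, 0], [0, 0, 1, 0, 0, 0], [0, 0, 1.5, 0, 0, 0], [0, 0, 1.5, 0, 0, 0]],
])

```text
clock: 7.4
eef_pos: [565.4, -136.1, 90.5]
tool_rot: [-3.142, -0.0, -0.007]
force: [0.1, 0.4, -1.3]
width: 26.0
```

Run:
```python
from h import *
plan([565,-134,89],0)
s=get_image("scene")
crop(s,250,170,80,90,8,"s_6.png")
```

```text
clock 7.4 shift [-0.42 -2.11  1.5 ] turn [-0.   -0.01 -0.38] q [ 0.01  0.7   0.28  1.82 -0.29  0.66  0.45] F [ 0.06  0.36 -1.34] T [ 0.01 -0.02  0.05] w 25.980424171490068
```

View pics/s_6.png

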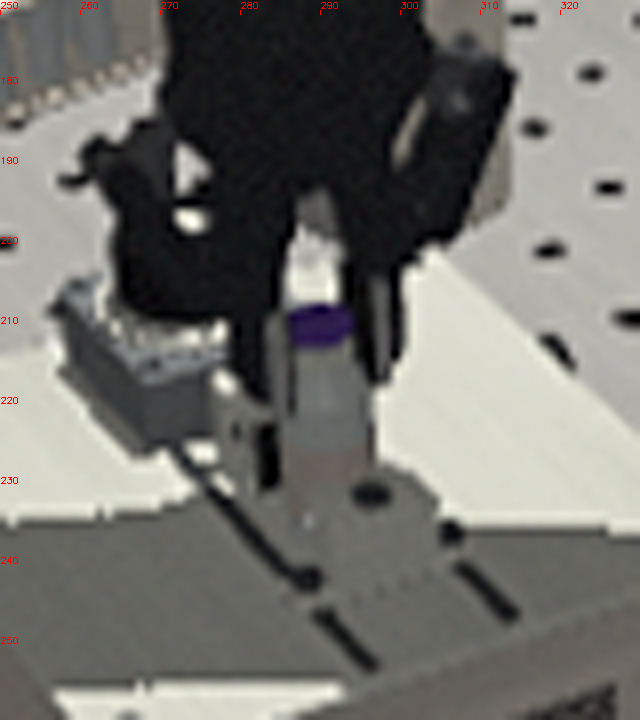

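Emit:
arm_command([
  [[0, -1, 0.3, 0, 0, 0], [0, -1, 0.6, 0, 0, 0], [0, -1, 1, 0, 0, 0], [0, -1, 1, 0, 0, 0]],
])

```text
clock: 7.78
eef_pos: [565.3, -135.1, 89.3]
tool_rot: [-3.142, 0.0, -0.007]
force: [0.3, 0.4, -0.7]
width: 26.2
```

Emit:
arm_command([
  [[0, 0, 0.3, 0, 0, 0], [0, 0, 0.6, 0, 0, 0], [0, 0, 0.6, 0, 0, 0]],
])

```text
clock: 8.03
eef_pos: [565.4, -135.3, 89.0]
tool_rot: [3.142, -0.0, -0.007]
force: [-1.3, -0.5, 2.4]
width: 25.8
```

Emit:
arm_command([
  [[0, 0, 0.3, 0, 0, 0], [0, 0, 0.6, 0, 0, 0], [0, 0, 0.6, 0, 0, 0]],
])

```text
clock: 8.28
eef_pos: [565.4, -135.3, 88.9]
tool_rot: [-3.142, -0.0, -0.007]
force: [-2.2, 0.4, 6.3]
width: 26.2
```

Force rises at TCP z ≈ 89.0, the predicted height, so the foot is on the platform. Releasing.

Emit:
arm_command([
  [[0, 0, -0.5, 0, 0, 0], [0, 0, -0.5, 0, 0, 0], [0, 0, -0.5, 0, 0, 0], [0, 0, -0.5, 0, 0, 0], [0, 0, -0.5, 0, 0, 0]],
], claw=0.4)

```text
clock: 8.7
eef_pos: [565.3, -135.1, 88.5]
tool_rot: [-3.142, 0.0, -0.007]
force: [0.2, -0.0, 0.3]
width: 59.5
```

Emit:
arm_command([
  [[0, 0, -3, 0, 0, 0], [0, 0, -10, 0, 0, 0], [0, 0, -22, 0, 0, 0], [0, 0, -40, 0, 0, 0], [0, 0, -60, 0, 0, 0], [0, 0, -80, 0, 0, 0], [0, 0, -95, 0, 0, 0], [0, 0, -100, 0, 0, 0], [0, 0, -100, 0, 0, 0]],
])

```text
clock: 9.45
eef_pos: [566.4, -135.4, 190.4]
tool_rot: [3.141, -0.003, -0.007]
force: [-0.1, -0.2, 0.7]
width: 59.5
```

Run:
```python
from h import *
plan([565,-234,150],60);plan([565,-234,150],-60)
s=get_image("scene")
crop(s,250,150,80,100,7,"s_7.png")
```

```text
clock 9.45 shift [-0.86 98.55 40.47] turn [  0.13  -0.16 -60.39] q [-0.03  0.57  0.34  1.74 -0.23  0.87  0.4 ] F [-0.08 -0.19  0.67] T [-0.01  0.03  0.02] w 59.48940431117876
clock 9.45 shift [-0.86 98.55 40.47] turn [-0.07 -0.19 59.61] q [-0.03  0.57  0.34  1.74 -0.23  0.87  0.4 ] F [-0.08 -0.19  0.67] T [-0.01  0.03  0.02] w 59.48940431117876
```

View pics/s_7.png

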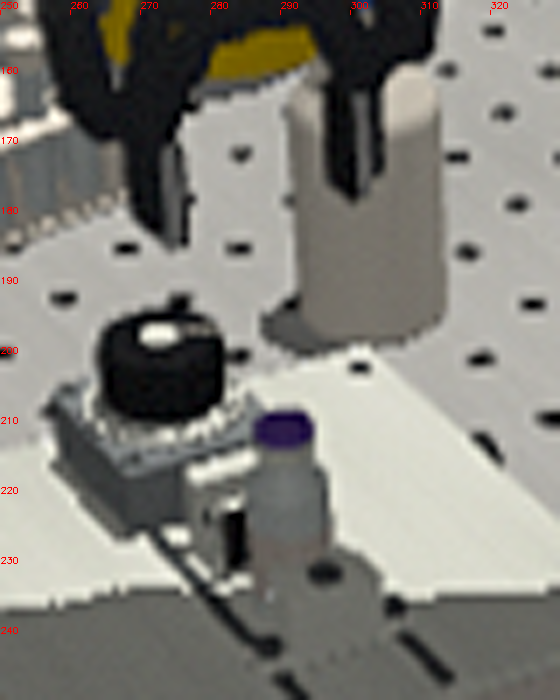

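The vial stands upright between pad and V-rest: cap at scene (290,210), foot at about (290,235). Moving to the dial with the jaws open, starting turned counter-clockwise so the whole wind fits in one grasp.

Emit:
arm_command([
  [[-1, 5, 0, 0, 0, -5], [-1, 14, 0, 0, 0, -12], [-1, 25, 0, 0, 0, -19], [-1, 37, 0, 0, 0, -26], [-1, 50, 0, 0, 0, -33], [-1, 62, 0, 0, 0, -40], [-1, 74, 0, 0, 0, -47], [-1, 84, 0, 0, 0, -54], [-1, 92, 0, 0, 0, -61], [-1, 97, 0, 0, 0, -67], [-1, 98, 0, 0, 0, -70], [-1, 98, 0, 0, 0, -70], [-1, 98, 0, 0, 0, -70], [-1, 98, 0, 0, 0, -70]],
], claw=1)

```text
clock: 10.67
eef_pos: [563.3, -232.6, 187.9]
tool_rot: [-3.14, -0.0, 1.214]
force: [-0.7, 0.7, -0.8]
width: 85.3
```

Run:
```python
from h import *
plan([564.5,-233.5,105],70)
s=get_image("scene");t=get_image("top")
crop(s,230,140,110,110,6,"s_8.png");crop(t,360,190,80,100,6,"t_8.png")
```

```text
clock 10.6667 shift [-0.46  1.55 82.89] turn [-0.09 -0.02 -0.45] q [ 0.35  0.59 -0.01  1.65  0.01  0.9   1.55] F [-0.72  0.67 -0.76] T [-0.01 -0.01  0.  ] w 85.2972803091872
```

View pics/s_8.png

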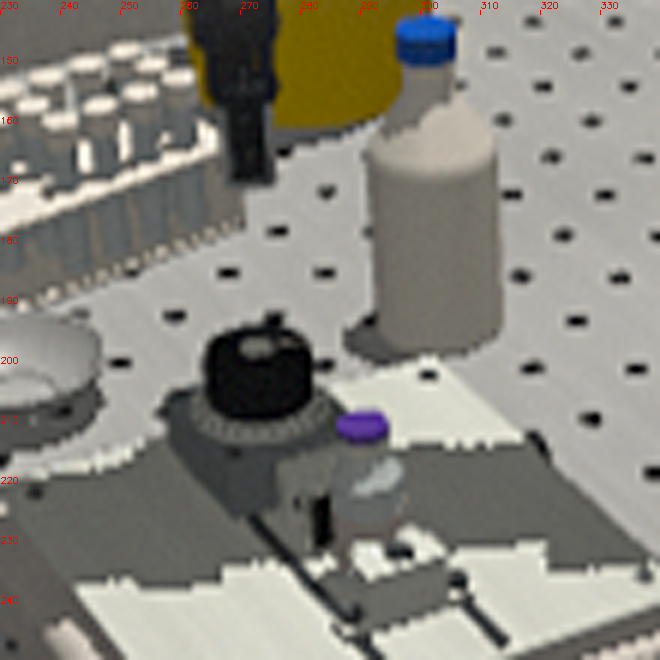

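View pics/t_8.png

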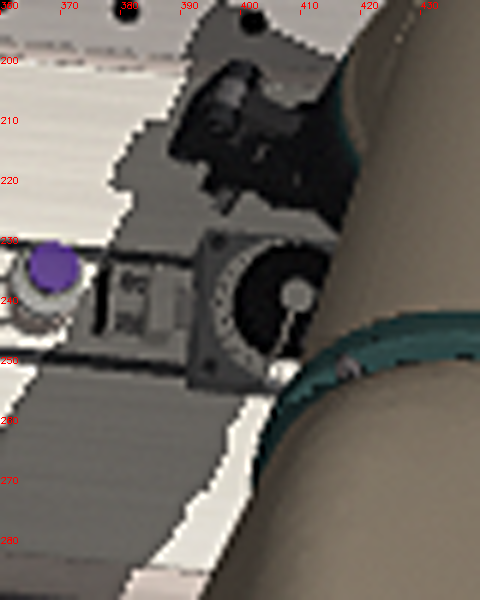

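Run:
```python
from h import *
t=get_image("top");s=get_image("scene")
print("cap",world(t,368.7,234.6,143),world(s,289.8,209.3,143))
print("tcp px",proj(t,(563.3,-232.6,188)),proj(s,(563.3,-232.6,188)))
for sg in(1,-1): print(proj(t,(563.3+sg*45*np.cos(1.214),-232.6+sg*45*np.sin(1.214),200)),proj(s,(563.3+sg*45*np.cos(1.214),-232.6+sg*45*np.sin(1.214),200)))
# knob centre from scene: circle at z=128 r 23
for c in((565,-234),(564,-232),(567,-232)):
    a=np.linspace(0,6.28,60); p=np.array([proj(s,(c[0]+23*np.cos(x),c[1]+23*np.sin(x),115))for x in a]);q=np.array([proj(t,(c[0]+23*np.cos(x),c[1]+23*np.sin(x),128))for x in a]); print(c,p.min(0),p.max(0),q.min(0),q.max(0))
crop(s,258,188,30,26,20,"s_9.png")
```

```text
cap [ 562.32 -133.01  143.  ] [ 565.28 -133.47  143.  ]
tcp px (np.float64(412.87397275018753), np.float64(233.75451521381368)) (np.float64(271.5018564714573), np.float64(176.31481611371464))
(np.float64(396.20391449979684), np.float64(224.43728959298286)) (np.float64(272.59109566941214), np.float64(180.215564472305))
(np.float64(431.6945350236489), np.float64(240.80539434571665)) (np.float64(269.7051419598066), np.float64(164.26399218919437))
(565, -234) [264.13 197.13] [281.87 206.05] [399.48 229.59] [418.01 247.68]
(564, -232) [264.8  197.35] [282.56 206.28] [398.65 229.91] [417.19 248.  ]
(567, -232) [263.74 197.65] [281.52 206.6 ] [398.72 228.75] [417.25 246.82]
```

View pics/s_9.png

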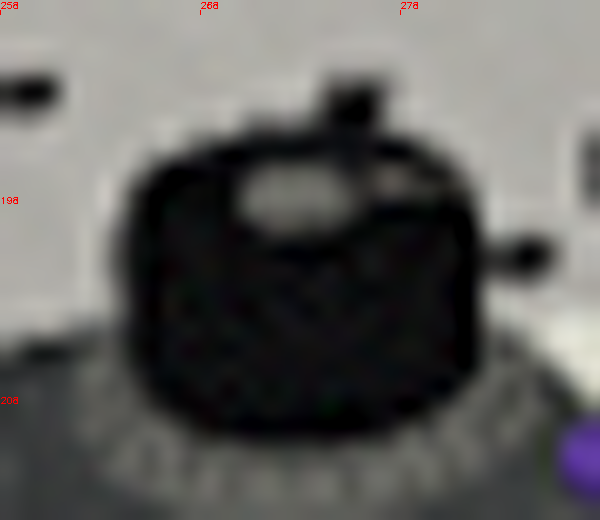

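Run:
```python
from h import *
s=get_image("scene")
print("s7",[ [np.round(proj(s,(566.4+o,-135.4,z)),1).tolist() for z in (190,197,205)] for o in(34,-34)])
h=1.214
print("s8",[ [np.round(proj(s,(563.3+o*np.cos(h),-232.6+o*np.sin(h),z)),1).tolist() for z in (188,200,212)] for o in(48,-48)])
crop(s,240,110,60,70,10,"s_10.png")
print(sensors.read_state()["eef_pos"],sensors.read_state()["tool_rot"])
```

```text
s7 [[[274.7, 195.7], [274.5, 193.1], [274.2, 190.0]], [[300.6, 188.2], [300.4, 185.6], [300.3, 182.6]]]
s8 [[[273.1, 185.2], [272.7, 180.8], [272.3, 176.3]], [[270.0, 168.0], [269.6, 163.8], [269.2, 159.5]]]
[ 563.77 -232.79  188.65] [-3.14  0.    1.22]
```

View pics/s_10.png

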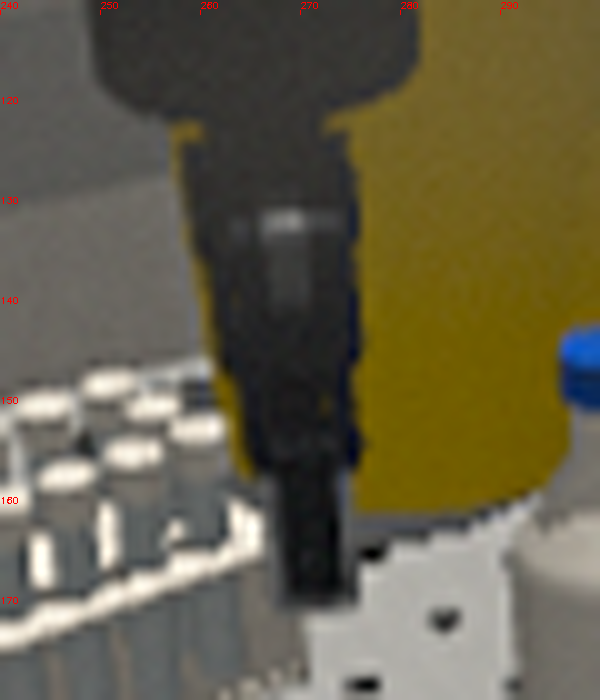

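Run:
```python
from h import *
s=np.load("s.npy",allow_pickle=True).item()
for o in(15,22): print("hold",o,[(z,np.round(proj(s,(557.1+o*.71,288+o*.71,z)),1).tolist()) for z in (150,155,160,165,170)])
for o in(30,37): print("open60",o,[(z,np.round(proj(s,(555.6+o*.71,292+o*.71,z)),1).tolist()) for z in (110,115,120,125,130,135)])
```

```text
hold 15 [(150, [402.4, 316.8]), (155, [402.7, 314.7]), (160, [402.9, 312.6]), (165, [403.2, 310.4]), (170, [403.4, 308.3])]
hold 22 [(150, [402.0, 319.7]), (155, [402.2, 317.6]), (160, [402.4, 315.4]), (165, [402.7, 313.3]), (170, [402.9, 311.1])]
open60 30 [(110, [401.7, 340.5]), (115, [401.9, 338.5]), (120, [402.2, 336.5]), (125, [402.4, 334.5]), (130, [402.6, 332.4]), (135, [402.9, 330.4])]
open60 37 [(110, [401.2, 343.5]), (115, [401.4, 341.5]), (120, [401.7, 339.5]), (125, [401.9, 337.5]), (130, [402.2, 335.4]), (135, [402.4, 333.4])]
```

The fingertips look about 20 mm higher than the TCP figure implies. I'll check that with the depth map before going to the dial.

Run:
```python
from h import *
s=get_image("scene")
for v in range(150,174,2):
    print(v,[world(s,u,v).round(0).tolist() for u in (269,271,273)])
print(sensors.read_state()["eef_pos"])
```

```text
150 [[546.0, -275.0, 239.0], [543.0, -269.0, 241.0], [582.0, -164.0, 289.0]]
152 [[588.0, -176.0, 281.0], [586.0, -169.0, 283.0], [581.0, -169.0, 282.0]]
154 [[592.0, -166.0, 280.0], [587.0, -167.0, 279.0], [586.0, -158.0, 282.0]]
156 [[594.0, -164.0, 277.0], [589.0, -162.0, 276.0], [585.0, -160.0, 276.0]]
158 [[587.0, -180.0, 264.0], [583.0, -179.0, 263.0], [578.0, -177.0, 263.0]]
160 [[588.0, -180.0, 259.0], [581.0, -183.0, 256.0], [579.0, -178.0, 258.0]]
162 [[587.0, -183.0, 253.0], [584.0, -178.0, 254.0], [579.0, -179.0, 252.0]]
164 [[589.0, -179.0, 250.0], [582.0, -185.0, 246.0], [580.0, -177.0, 248.0]]
166 [[588.0, -182.0, 243.0], [582.0, -185.0, 241.0], [580.0, -178.0, 243.0]]
168 [[589.0, -181.0, 239.0], [583.0, -184.0, 236.0], [580.0, -180.0, 237.0]]
170 [[589.0, -184.0, 232.0], [583.0, -185.0, 230.0], [577.0, -186.0, 229.0]]
172 [[429.0, -572.0, 21.0], [405.0, -613.0, -2.0], [400.0, -608.0, -2.0]]
[ 563.79 -232.86  188.7 ]
```

Depth confirms it: with the jaws open, the visible fingertips sit about 40 mm above the reported TCP z, against the 13 mm expected (about 24 mm above at a 26 mm opening). So the grip on the knob needs TCP z ≈ 85. I'll go down in stages, checking with the cameras.

Emit:
arm_command([
  [[-1, 2, 5, 0, 0, 0], [-1, 2, 18, 0, 0, 0], [-1, 2, 36, 0, 0, 0], [-1, 2, 54, 0, 0, 0], [-1, 2, 66, 0, 0, 0], [-1, 2, 72, 0, 0, 0], [-1, 2, 73, 0, 0, 0], [-1, 2, 73, 0, 0, 0], [-1, 2, 73, 0, 0, 0]],
])

```text
clock: 11.72
eef_pos: [565.9, -235.1, 116.5]
tool_rot: [3.14, 0.0, 1.215]
force: [0.6, -0.2, 0.3]
width: 85.4
```

Run:
```python
from h import *
plan([565,-234,85],70)
s=get_image("scene")
crop(s,240,150,70,80,10,"s_11.png")
```

```text
clock 11.7167 shift [ 0.67 -1.31 31.47] turn [ 0.09  0.   -0.39] q [ 0.36  0.68 -0.01  1.71  0.01  0.75  1.55] F [ 0.63 -0.18  0.26] T [-0.01  0.09  0.06] w 85.41842916141434
```

View pics/s_11.png

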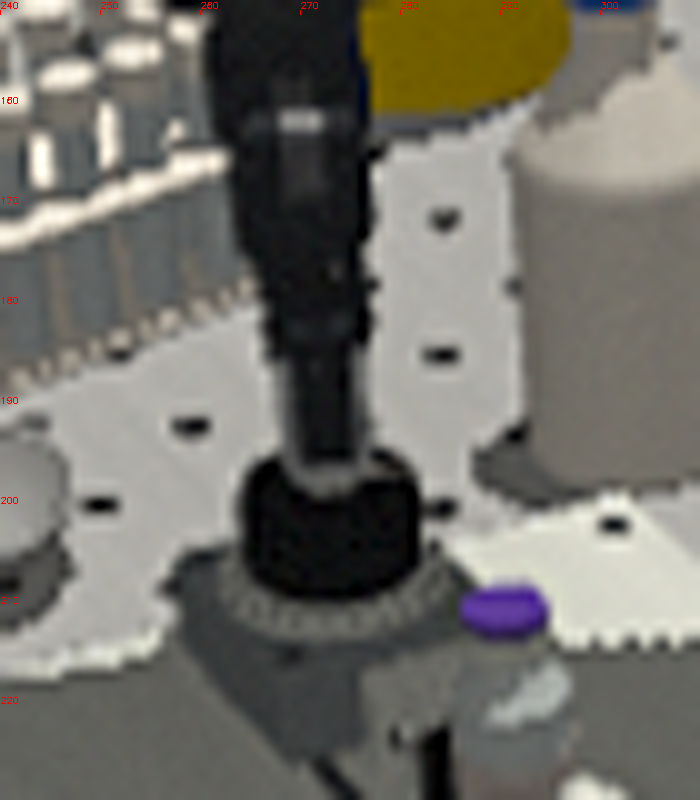

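The fingertip is at scene (272,196), z ≈ 155, clear above the knob and centred on it. Continuing down.

Emit:
arm_command([
  [[0, 0, 4, 0, 0, 0], [0, 0, 10, 0, 0, 0], [0, 0, 17, 0, 0, 0], [0, 0, 24, 0, 0, 0], [0, 0, 28, 0, 0, 0], [0, 0, 30, 0, 0, 0], [0, 0, 30, 0, 0, 0], [0, 0, 30, 0, 0, 0]],
])

```text
clock: 12.43
eef_pos: [565.3, -234.7, 85.5]
tool_rot: [-3.141, -0.0, 1.215]
force: [0.9, -0.5, -0.5]
width: 85.2
```

Run:
```python
from h import *
plan([565,-234,85],70)
s=get_image("scene")
for v in range(196,216,2):
    print(v,[world(s,u,v).round(0).tolist() for u in (270,272,274)])
crop(s,240,160,70,80,10,"s_12.png")
```

```text
clock 12.4333 shift [ 0.61 -0.5   0.54] turn [-0.01 -0.   -0.38] q [ 0.36  0.72 -0.01  1.73  0.02  0.69  1.55] F [ 0.89 -0.5  -0.48] T [-0.01 -0.03 -0.01] w 85.22613203013752
196 [[599.0, -168.0, 173.0], [595.0, -165.0, 173.0], [590.0, -166.0, 172.0]]
198 [[593.0, -183.0, 159.0], [589.0, -181.0, 158.0], [583.0, -181.0, 157.0]]
200 [[591.0, -189.0, 149.0], [587.0, -186.0, 150.0], [584.0, -181.0, 151.0]]
202 [[590.0, -193.0, 142.0], [589.0, -183.0, 146.0], [585.0, -181.0, 146.0]]
204 [[592.0, -191.0, 137.0], [588.0, -186.0, 139.0], [585.0, -182.0, 140.0]]
206 [[592.0, -191.0, 132.0], [588.0, -187.0, 133.0], [584.0, -185.0, 132.0]]
208 [[593.0, -190.0, 127.0], [587.0, -191.0, 124.0], [582.0, -191.0, 123.0]]
210 [[583.0, -217.0, 104.0], [579.0, -212.0, 105.0], [572.0, -215.0, 101.0]]
212 [[583.0, -218.0, 97.0], [580.0, -210.0, 101.0], [575.0, -210.0, 99.0]]
214 [[587.0, -209.0, 97.0], [582.0, -209.0, 96.0], [575.0, -210.0, 93.0]]
```

View pics/s_12.png

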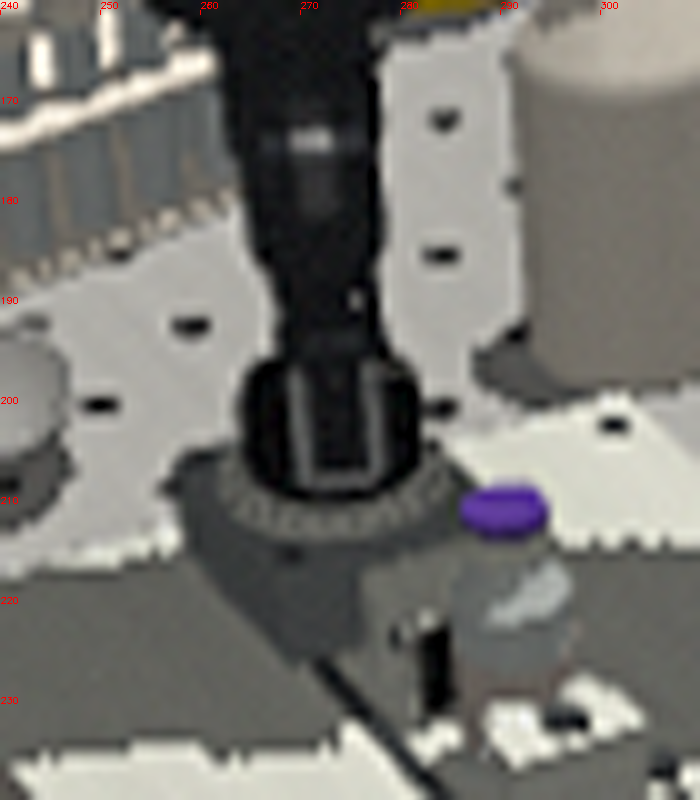

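Fingertips are at z ≈ 123 open, either side of the knob, and will swing forward to about 110 on closing. Gripping.

Emit:
arm_command([
  [[0, 0, 0, 0, 0, 0], [0, 0, 0, 0, 0, 0], [0, 0, 0, 0, 0, 0], [0, 0, 0, 0, 0, 0], [0, 0, 0, 0, 0, 0], [0, 0, 0, 0, 0, 0], [0, 0, 0, 0, 0, 0]],
], claw=-1)

```text
clock: 13.07
eef_pos: [565.1, -235.6, 86.5]
tool_rot: [3.141, 0.001, 1.214]
force: [-2.0, 0.3, 5.0]
width: 43.7
```

```bash
cat > rd.py <<'E'
from h import *
import sys
n=int(sys.argv[1]) if len(sys.argv)>1 else 6
T=[];F=[]
for i in range(n):
    s=get_image("scene"); st=sensors.read_state(); T.append(st["torque"]);F.append(st["force"])
T=np.array(T);F=np.array(F)
print("t",round(st["clock"],2),"yaw",np.degrees(st["tool_rot"][2]).round(2),"Tz",T[:,2].mean().round(4),"sd",T[:,2].std().round(3),"F",F.mean(0),"w",round(st["width"],1),"pos",st["eef_pos"])
if len(sys.argv)>2: crop(s,240,160,80,80,9,sys.argv[2])
E
python3 rd.py 8 s_13.png
```

```text
t 13.47 yaw 69.58 Tz 0.0238 sd 0.03 F [-1.78 -1.28  5.02] w 43.9 pos [ 565.14 -235.7    86.51]
```

View pics/s_13.png

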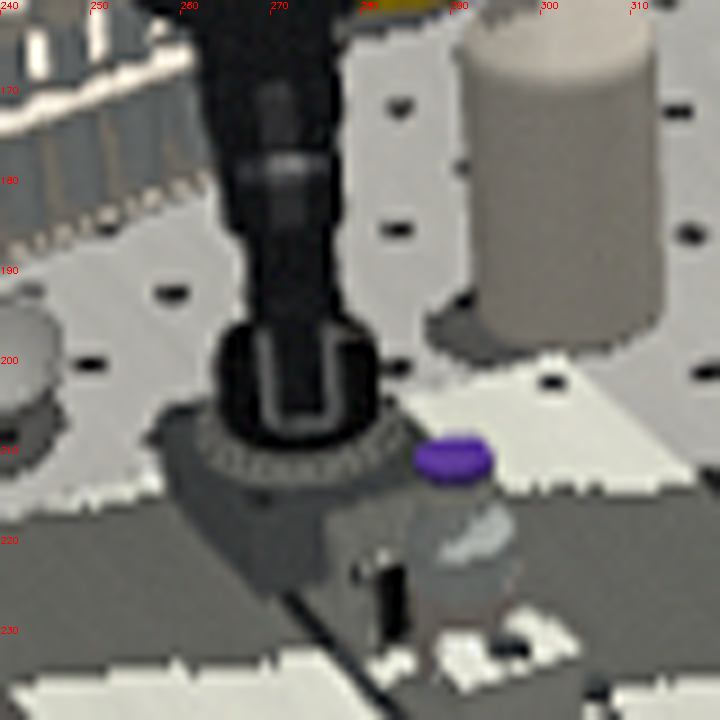

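Gripped, width 43.9. Winding clockwise in 3° steps and averaging the wrist torque over each click.

Emit:
arm_command([
  [[0, 0, 0, 0, 0, 3]],
])

```text
clock: 13.55
eef_pos: [565.1, -235.7, 86.5]
tool_rot: [3.141, 0.001, 1.162]
force: [-2.3, -0.9, 5.2]
width: 43.6
```

```bash
python3 rd.py 6
```

```text
t 13.85 yaw 66.62 Tz 0.2172 sd 0.02 F [-1.98 -1.21  5.06] w 43.2 pos [ 565.1  -235.72   86.49]
```

Emit:
arm_command([
  [[0, 0, 0, 0, 0, 3]],
])

```text
clock: 13.93
eef_pos: [565.1, -235.7, 86.5]
tool_rot: [3.141, 0.001, 1.11]
force: [-2.1, -1.1, 5.5]
width: 43.7
```

```bash
python3 rd.py 6
```

```text
t 14.23 yaw 63.61 Tz 0.1051 sd 0.031 F [-2.06 -1.19  5.35] w 43.7 pos [ 565.12 -235.71   86.48]
```

Emit:
arm_command([
  [[0, 0, 0, 0, 0, 3]],
])

```text
clock: 14.32
eef_pos: [565.1, -235.8, 86.5]
tool_rot: [3.141, 0.001, 1.057]
force: [-0.9, -1.2, 5.6]
width: 43.7
```

```bash
python3 rd.py 6
```

```text
t 14.62 yaw 60.54 Tz -0.1568 sd 0.027 F [-1.6  -0.97  5.07] w 43.5 pos [ 565.12 -235.74   86.49]
```

Emit:
arm_command([
  [[0, 0, 0, 0, 0, 3]],
])

```text
clock: 14.7
eef_pos: [565.1, -235.8, 86.5]
tool_rot: [3.141, 0.0, 1.004]
force: [-1.6, -0.8, 5.6]
width: 43.4
```

```bash
python3 rd.py 6
```

```text
t 15.0 yaw 57.53 Tz -0.2096 sd 0.028 F [-1.99 -1.17  5.02] w 43.8 pos [ 565.08 -235.8    86.5 ]
```

Emit:
arm_command([
  [[0, 0, 0, 0, 0, 3]],
])

```text
clock: 15.08
eef_pos: [565.1, -235.8, 86.5]
tool_rot: [3.141, 0.0, 0.952]
force: [-2.2, -0.9, 5.4]
width: 43.5
```

```bash
python3 rd.py 6 s_14.png
```

```text
t 15.38 yaw 54.57 Tz -0.0067 sd 0.027 F [-1.87 -0.93  5.37] w 43.5 pos [ 565.09 -235.8    86.51]
```

View pics/s_14.png

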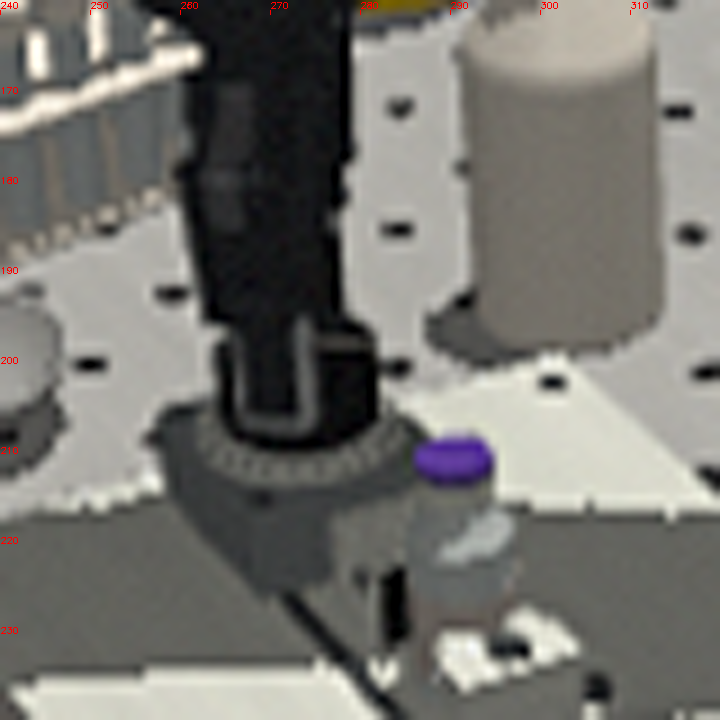

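A clean detent sinusoid with click 1 mean -0.010 N m, so no load yet. On to click 2.

Emit:
arm_command([
  [[0, 0, 0, 0, 0, 3]],
])

```text
clock: 15.47
eef_pos: [565.1, -235.8, 86.5]
tool_rot: [3.141, 0.001, 0.9]
force: [-1.0, -0.5, 5.4]
width: 43.8
```

```bash
python3 rd.py 6
```

```text
t 15.77 yaw 51.62 Tz 0.1904 sd 0.023 F [-1.95 -1.31  4.94] w 43.9 pos [ 565.06 -235.77   86.5 ]
```

Emit:
arm_command([
  [[0, 0, 0, 0, 0, 3]],
])

```text
clock: 15.85
eef_pos: [565.0, -235.8, 86.5]
tool_rot: [3.141, 0.001, 0.848]
force: [-1.6, -1.4, 6.8]
width: 43.9
```

```bash
python3 rd.py 6
```

```text
t 16.15 yaw 48.6 Tz 0.1054 sd 0.018 F [-2.21 -1.23  5.16] w 43.7 pos [ 565.05 -235.85   86.5 ]
```

Emit:
arm_command([
  [[0, 0, 0, 0, 0, 3]],
])

```text
clock: 16.23
eef_pos: [565.0, -235.8, 86.5]
tool_rot: [3.141, 0.001, 0.795]
force: [-2.1, -1.4, 5.2]
width: 43.8
```

```bash
python3 rd.py 6
```

```text
t 16.53 yaw 45.53 Tz -0.1731 sd 0.024 F [-1.93 -1.05  5.25] w 43.7 pos [ 565.04 -235.9    86.53]
```

Emit:
arm_command([
  [[0, 0, 0, 0, 0, 3]],
])

```text
clock: 16.62
eef_pos: [565.0, -235.9, 86.5]
tool_rot: [3.141, 0.0, 0.742]
force: [-1.1, -1.3, 5.2]
width: 43.6
```

```bash
python3 rd.py 6
```

```text
t 16.92 yaw 42.52 Tz -0.2151 sd 0.022 F [-2.16 -1.33  5.19] w 43.9 pos [ 565.04 -235.88   86.5 ]
```

Emit:
arm_command([
  [[0, 0, 0, 0, 0, 3]],
])

```text
clock: 17.0
eef_pos: [565.0, -235.9, 86.5]
tool_rot: [3.141, 0.0, 0.69]
force: [-2.0, -1.4, 5.1]
width: 43.6
```

```bash
python3 rd.py 6 s_15.png
```

```text
t 17.3 yaw 39.57 Tz -0.0155 sd 0.012 F [-2.14 -1.66  5.36] w 43.9 pos [ 564.95 -235.88   86.48]
```

Click 2 mean is -0.022, still no load. Click 3.

Emit:
arm_command([
  [[0, 0, 0, 0, 0, 3]],
])

```text
clock: 17.38
eef_pos: [565.0, -235.9, 86.5]
tool_rot: [3.14, 0.0, 0.638]
force: [-2.3, -1.5, 5.1]
width: 44.0
```

```bash
python3 rd.py 6
```

```text
t 17.68 yaw 36.62 Tz 0.1973 sd 0.032 F [-2.03 -1.4   4.87] w 43.4 pos [ 564.97 -235.94   86.53]
```

Emit:
arm_command([
  [[0, 0, 0, 0, 0, 3]],
])

```text
clock: 17.77
eef_pos: [565.0, -235.9, 86.5]
tool_rot: [3.14, 0.0, 0.587]
force: [-2.7, -2.1, 5.1]
width: 44.0
```

```bash
python3 rd.py 6
```

```text
t 18.07 yaw 33.6 Tz 0.1383 sd 0.021 F [-2.21 -1.37  5.36] w 44.1 pos [ 564.92 -235.95   86.52]
```

Emit:
arm_command([
  [[0, 0, 0, 0, 0, 3]],
])

```text
clock: 18.15
eef_pos: [565.0, -235.9, 86.5]
tool_rot: [3.14, 0.0, 0.534]
force: [-2.5, -0.7, 5.3]
width: 43.7
```

```bash
python3 rd.py 6
```

```text
t 18.45 yaw 30.53 Tz -0.1571 sd 0.046 F [-1.74 -1.27  5.36] w 43.5 pos [ 564.91 -235.95   86.51]
```

Emit:
arm_command([
  [[0, 0, 0, 0, 0, 3]],
])

```text
clock: 18.53
eef_pos: [564.9, -236.0, 86.5]
tool_rot: [3.141, 0.0, 0.48]
force: [-2.4, -0.4, 5.0]
width: 43.6
```

```bash
python3 rd.py 6
```

```text
t 18.83 yaw 27.52 Tz -0.2075 sd 0.019 F [-1.91 -1.5   5.51] w 44.1 pos [ 564.91 -235.95   86.5 ]
```

Emit:
arm_command([
  [[0, 0, 0, 0, 0, 3]],
])

```text
clock: 18.92
eef_pos: [564.9, -236.0, 86.5]
tool_rot: [3.141, 0.0, 0.428]
force: [-2.1, -2.0, 5.5]
width: 43.9
```

```bash
python3 rd.py 6 s_16.png
```

```text
t 19.22 yaw 24.57 Tz 0.0014 sd 0.02 F [-2.28 -1.32  5.48] w 44.0 pos [ 564.86 -235.96   86.49]
```

View pics/s_16.png

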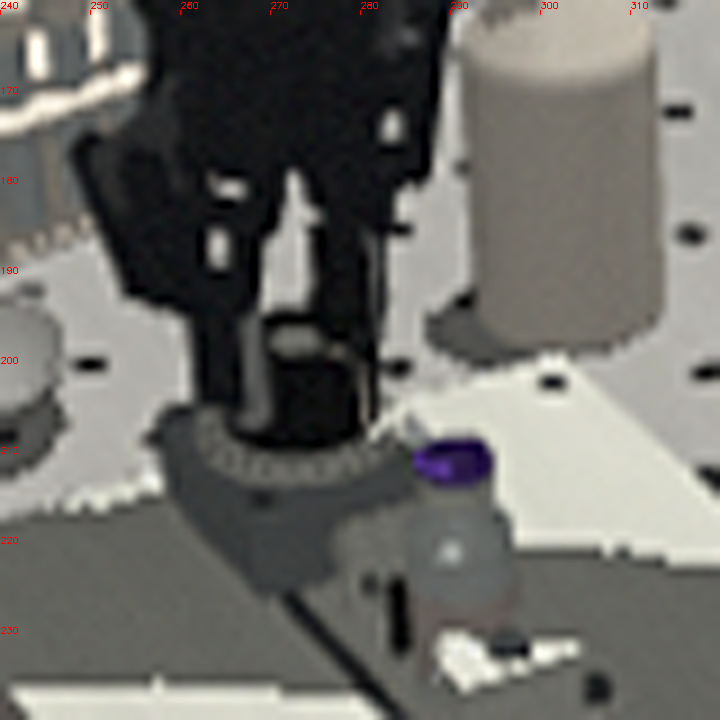

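Click 3 mean is -0.006. The pad (384,229) has closed up to the vial, and the vial still stands at cap (289,211). Click 4.

Emit:
arm_command([
  [[0, 0, 0, 0, 0, 3]],
])

```text
clock: 19.3
eef_pos: [564.9, -236.0, 86.5]
tool_rot: [3.14, 0.0, 0.377]
force: [-2.1, -1.8, 5.6]
width: 44.0
```

```bash
python3 rd.py 6
```

```text
t 19.6 yaw 21.62 Tz 0.2014 sd 0.034 F [-2.2  -1.73  5.67] w 43.6 pos [ 564.86 -235.97   86.51]
```

Emit:
arm_command([
  [[0, 0, 0, 0, 0, 3]],
])

```text
clock: 19.68
eef_pos: [564.8, -236.0, 86.5]
tool_rot: [3.14, 0.0, 0.325]
force: [-3.1, -1.6, 4.6]
width: 43.5
```

```bash
python3 rd.py 6
```

```text
t 19.98 yaw 18.6 Tz 0.1313 sd 0.034 F [-2.17 -1.5   5.72] w 43.6 pos [ 564.84 -235.98   86.52]
```

Emit:
arm_command([
  [[0, 0, 0, 0, 0, 3]],
])

```text
clock: 20.07
eef_pos: [564.8, -236.0, 86.5]
tool_rot: [3.14, 0.0, 0.272]
force: [-2.8, -1.7, 4.8]
width: 43.8
```

```bash
python3 rd.py 6
```

```text
t 20.37 yaw 15.53 Tz -0.1541 sd 0.039 F [-2.6  -1.3   5.48] w 43.5 pos [ 564.78 -235.99   86.49]
```

Emit:
arm_command([
  [[0, 0, 0, 0, 0, 3]],
])

```text
clock: 20.45
eef_pos: [564.8, -236.0, 86.5]
tool_rot: [3.141, 0.0, 0.218]
force: [-2.3, -0.9, 5.3]
width: 43.4
```

```bash
python3 rd.py 6
```

```text
t 20.75 yaw 12.52 Tz -0.2047 sd 0.016 F [-2.55 -0.8   5.5 ] w 43.9 pos [ 564.79 -236.     86.52]
```

Emit:
arm_command([
  [[0, 0, 0, 0, 0, 3]],
])

```text
clock: 20.83
eef_pos: [564.8, -236.0, 86.5]
tool_rot: [3.141, 0.0, 0.166]
force: [-2.5, -2.2, 4.6]
width: 43.8
```

```bash
python3 rd.py 6 s_17.png
```

```text
t 21.13 yaw 9.57 Tz 0.0086 sd 0.009 F [-2.5  -1.54  5.93] w 43.8 pos [ 564.76 -236.01   86.51]
```

View pics/s_17.png

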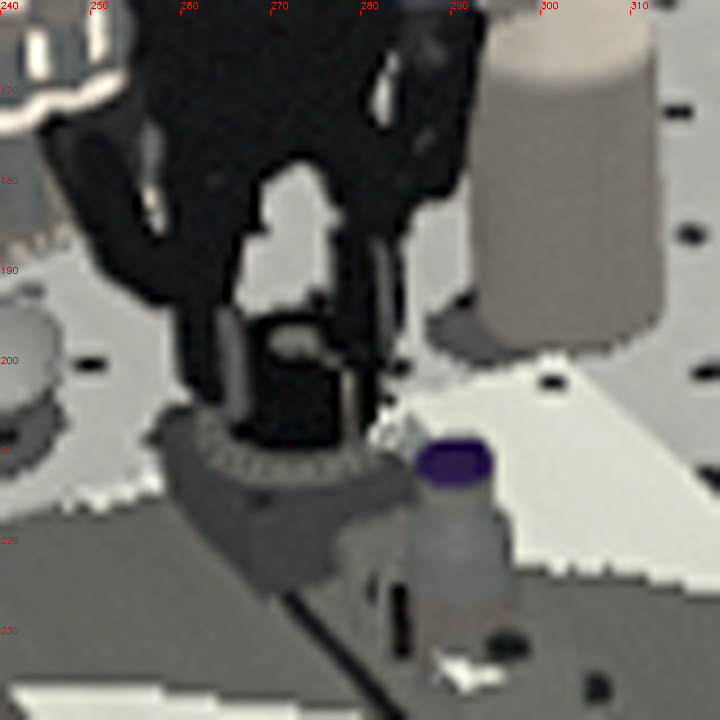

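Click 4 mean is -0.004. Click 5.

Emit:
arm_command([
  [[0, 0, 0, 0, 0, 3]],
])

```text
clock: 21.22
eef_pos: [564.7, -236.0, 86.5]
tool_rot: [3.14, 0.0, 0.115]
force: [-2.7, -0.6, 5.1]
width: 43.9
```

```bash
python3 rd.py 6
```

```text
t 21.52 yaw 6.62 Tz 0.1922 sd 0.021 F [-2.81 -1.55  5.96] w 43.7 pos [ 564.75 -236.03   86.51]
```

Emit:
arm_command([
  [[0, 0, 0, 0, 0, 3]],
])

```text
clock: 21.6
eef_pos: [564.7, -236.0, 86.5]
tool_rot: [3.14, 0.0, 0.063]
force: [-2.4, -1.4, 5.3]
width: 43.6
```

```bash
python3 rd.py 6
```

```text
t 21.9 yaw 3.6 Tz 0.0943 sd 0.01 F [-2.63 -1.4   5.98] w 43.5 pos [ 564.7  -236.03   86.51]
```

Emit:
arm_command([
  [[0, 0, 0, 0, 0, 3]],
])

```text
clock: 21.98
eef_pos: [564.7, -236.0, 86.5]
tool_rot: [3.141, 0.0, 0.01]
force: [-3.0, -1.4, 6.0]
width: 43.9
```

```bash
python3 rd.py 6
```

```text
t 22.28 yaw 0.53 Tz -0.1703 sd 0.02 F [-2.66 -1.32  5.58] w 43.8 pos [ 564.69 -236.02   86.52]
```

Emit:
arm_command([
  [[0, 0, 0, 0, 0, 3]],
])

```text
clock: 22.37
eef_pos: [564.7, -236.0, 86.5]
tool_rot: [3.141, -0.0, -0.043]
force: [-2.7, -1.2, 5.8]
width: 43.7
```

```bash
python3 rd.py 6
```

```text
t 22.67 yaw -2.47 Tz -0.184 sd 0.045 F [-2.91 -1.36  6.12] w 43.7 pos [ 564.65 -236.02   86.48]
```

Emit:
arm_command([
  [[0, 0, 0, 0, 0, 3]],
])

```text
clock: 22.75
eef_pos: [564.6, -236.0, 86.5]
tool_rot: [3.141, 0.0, -0.095]
force: [-2.6, -1.0, 5.7]
width: 43.8
```

```bash
python3 rd.py 6 s_18.png
```

```text
t 23.05 yaw -5.41 Tz 0.0963 sd 0.018 F [-3.02 -1.41  5.87] w 43.3 pos [ 564.62 -236.04   86.51]
```

View pics/s_18.png

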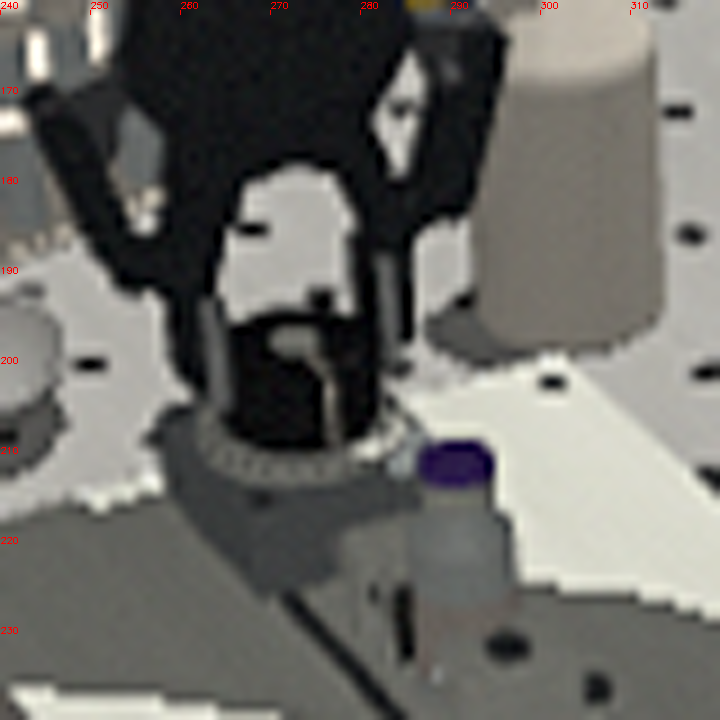

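The last step of click 5 jumped to +0.096 N m, where the same step of clicks 1 to 4 read about 0. That is about 9 to 10 N, the preload of first pressing, so click 5 looks like first press. The whole-click mean of click 6 should be about 0.09 if so.

Emit:
arm_command([
  [[0, 0, 0, 0, 0, 3]],
])

```text
clock: 23.13
eef_pos: [564.6, -236.0, 86.5]
tool_rot: [3.14, 0.0, -0.147]
force: [-3.1, -1.3, 5.6]
width: 43.7
```

```bash
python3 rd.py 8
```

```text
t 23.53 yaw -8.37 Tz 0.2571 sd 0.027 F [-2.95 -1.2   6.13] w 43.9 pos [ 564.58 -236.01   86.49]
```

Emit:
arm_command([
  [[0, 0, 0, 0, 0, 3]],
])

```text
clock: 23.62
eef_pos: [564.6, -236.0, 86.5]
tool_rot: [3.14, 0.0, -0.199]
force: [-2.5, -1.9, 5.4]
width: 43.8
```

```bash
python3 rd.py 8
```

```text
t 24.02 yaw -11.38 Tz 0.2011 sd 0.017 F [-2.84 -1.68  5.74] w 43.9 pos [ 564.57 -236.02   86.5 ]
```

Emit:
arm_command([
  [[0, 0, 0, 0, 0, 3]],
])

```text
clock: 24.1
eef_pos: [564.6, -236.0, 86.5]
tool_rot: [3.14, -0.0, -0.252]
force: [-2.9, -1.5, 4.7]
width: 43.8
```

```bash
python3 rd.py 8
```

```text
t 24.5 yaw -14.45 Tz -0.0914 sd 0.039 F [-2.77 -1.36  5.97] w 43.7 pos [ 564.53 -236.     86.49]
```

Emit:
arm_command([
  [[0, 0, 0, 0, 0, 3]],
])

```text
clock: 24.58
eef_pos: [564.5, -236.0, 86.5]
tool_rot: [3.141, -0.0, -0.305]
force: [-3.2, -1.3, 4.7]
width: 44.1
```

```bash
python3 rd.py 8
```

```text
t 24.98 yaw -17.46 Tz -0.119 sd 0.029 F [-3.   -0.81  6.16] w 43.4 pos [ 564.5  -236.07   86.52]
```

Emit:
arm_command([
  [[0, 0, 0, 0, 0, 3]],
])

```text
clock: 25.07
eef_pos: [564.5, -236.0, 86.5]
tool_rot: [3.141, -0.0, -0.357]
force: [-2.8, -0.9, 6.0]
width: 43.7
```

```bash
python3 rd.py 8 s_19.png
```

```text
t 25.47 yaw -20.41 Tz 0.0851 sd 0.023 F [-2.84 -1.15  5.79] w 43.8 pos [ 564.47 -236.02   86.49]
```

View pics/s_19.png

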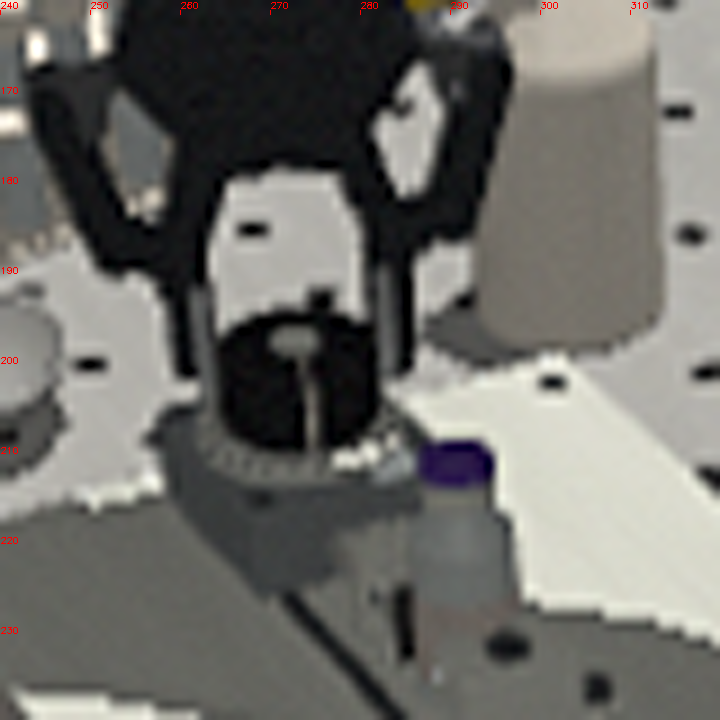

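Click 6 relative to the unloaded profile is +0.056, +0.081, +0.069, +0.090, +0.088, mean 0.077 (about 8.5 N). The vial no longer moves, with the cap staying at (290,211). So click 5 was first press, and the last click is 7.

Emit:
arm_command([
  [[0, 0, 0, 0, 0, 3]],
])

```text
clock: 25.55
eef_pos: [564.5, -236.0, 86.5]
tool_rot: [3.141, -0.0, -0.408]
force: [-3.0, -1.1, 5.1]
width: 43.8
```

```bash
python3 rd.py 8
```

```text
t 25.95 yaw -23.36 Tz 0.2951 sd 0.025 F [-3.23 -1.14  5.97] w 44.2 pos [ 564.46 -236.01   86.5 ]
```

Emit:
arm_command([
  [[0, 0, 0, 0, 0, 3]],
])

```text
clock: 26.03
eef_pos: [564.5, -236.0, 86.5]
tool_rot: [3.14, -0.0, -0.46]
force: [-3.0, -1.9, 5.4]
width: 43.3
```

```bash
python3 rd.py 8
```

```text
t 26.43 yaw -26.38 Tz 0.2253 sd 0.021 F [-3.59 -1.2   6.52] w 43.8 pos [ 564.45 -235.96   86.5 ]
```

Emit:
arm_command([
  [[0, 0, 0, 0, 0, 3]],
])

```text
clock: 26.52
eef_pos: [564.4, -236.0, 86.5]
tool_rot: [3.14, -0.0, -0.513]
force: [-3.4, -1.9, 5.7]
width: 43.7
```

```bash
python3 rd.py 8
```

```text
t 26.92 yaw -29.44 Tz -0.0426 sd 0.031 F [-3.32 -1.2   6.64] w 43.6 pos [ 564.44 -235.97   86.5 ]
```

Emit:
arm_command([
  [[0, 0, 0, 0, 0, 3]],
])

```text
clock: 27.0
eef_pos: [564.4, -235.9, 86.5]
tool_rot: [3.141, -0.0, -0.567]
force: [-3.1, -1.4, 6.1]
width: 43.9
```

```bash
python3 rd.py 8
```

```text
t 27.4 yaw -32.45 Tz -0.1118 sd 0.019 F [-3.49 -0.97  6.48] w 43.9 pos [ 564.44 -235.94   86.52]
```

Emit:
arm_command([
  [[0, 0, 0, 0, 0, 3]],
])

```text
clock: 27.48
eef_pos: [564.4, -235.9, 86.5]
tool_rot: [3.141, -0.0, -0.619]
force: [-3.2, -1.9, 6.5]
width: 43.2
```

```bash
python3 rd.py 8 s_20.png
```

```text
t 27.88 yaw -35.4 Tz 0.1151 sd 0.039 F [-3.4  -1.08  6.35] w 44.1 pos [ 564.38 -235.89   86.48]
```

View pics/s_20.png

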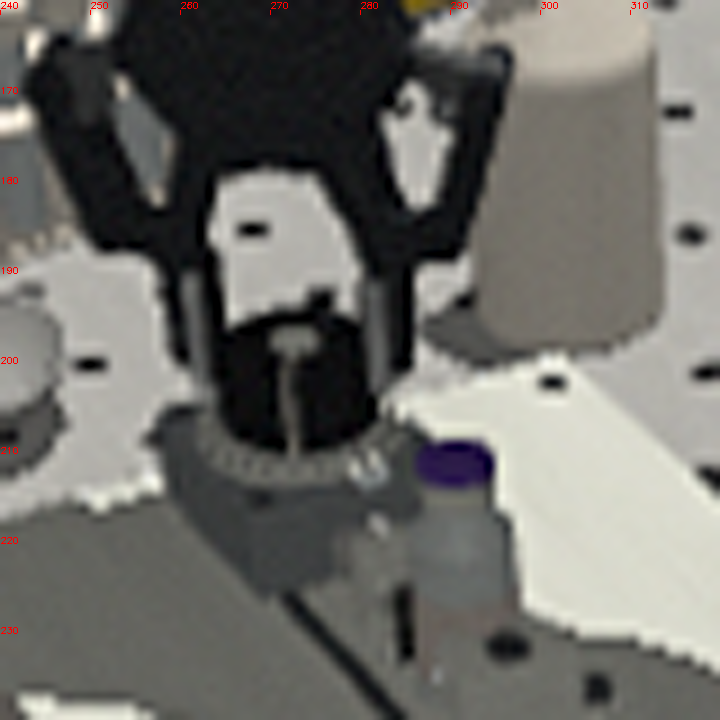

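Click 7 mean is +0.106 N m (about 11.8 N mid-click), which gives about 12.8 N at rest, exactly as expected for first press plus two. Letting go and lifting off.

Emit:
arm_command([
  [[0, 0, 0, 0, 0, 0], [0, 0, 0, 0, 0, 0], [0, 0, 0, 0, 0, 0], [0, 0, 0, 0, 0, 0], [0, 0, 0, 0, 0, 0], [0, 0, 0, 0, 0, 0], [0, 0, 0, 0, 0, 0]],
], claw=1)

```text
clock: 28.47
eef_pos: [565.3, -234.7, 85.6]
tool_rot: [-3.141, 0.0, -0.618]
force: [0.1, -0.5, 0.1]
width: 85.2
```

Emit:
arm_command([
  [[0, 0, -4, 0, 0, 0], [0, 0, -15, 0, 0, 0], [0, 0, -32, 0, 0, 0], [0, 0, -55, 0, 0, 0], [0, 0, -80, 0, 0, 0], [0, 0, -105, 0, 0, 0], [0, 0, -130, 0, 0, 0], [0, 0, -145, 0, 0, 0], [0, 0, -150, 0, 0, 0], [0, 0, -150, 0, 0, 0], [0, 0, -150, 0, 0, 0]],
])

```text
clock: 29.38
eef_pos: [564.9, -234.4, 235.4]
tool_rot: [-3.141, 0.001, -0.618]
force: [0.4, 0.8, 0.2]
width: 85.3
```

```bash
python3 rd.py 2 s_21.png
python3 - <<'E'
from h import *
t=get_image("top"); crop(t,330,190,100,100,7,"t_21.png")
E
```

```text
t 29.48 yaw -35.38 Tz 0.019 sd 0.058 F [ 0.36  0.16 -0.1 ] w 85.3 pos [ 564.47 -234.18  234.43]
```

View pics/s_21.png

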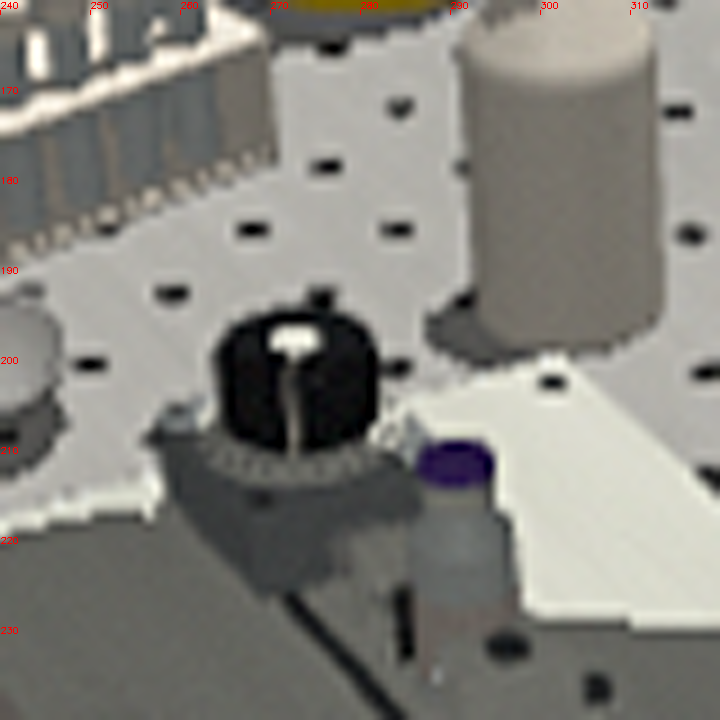

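View pics/t_21.png

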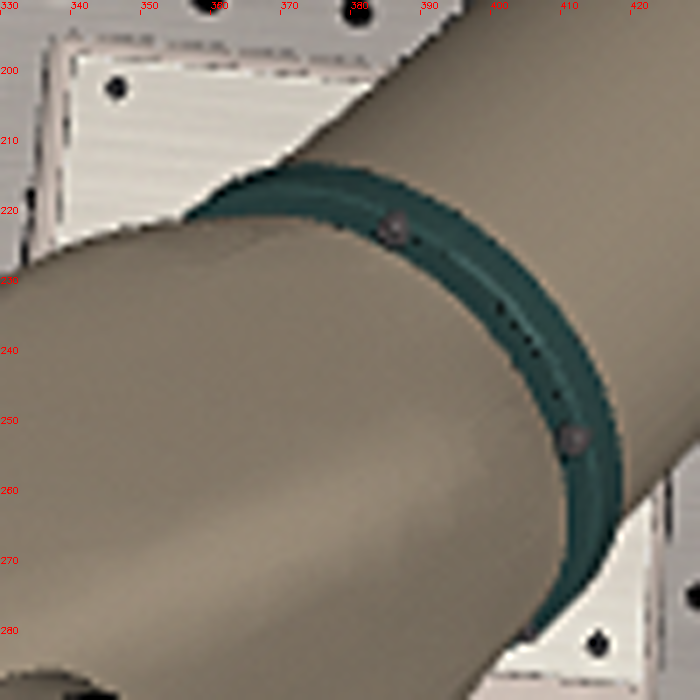

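The dial pointer stayed put, pointing to scene (272,210). I'll move the arm aside for a clear top view of vial and dial.

Run:
```python
from h import *
plan([540,60,240],-35.4)
```

```text
clock 29.5333 shift [-190.39 -225.71   -5.31] turn [0.03 0.15 0.01] q [-0.02  0.61  0.61  1.6  -0.39  1.05  0.09] F [-0.75  0.36 -0.72] T [-0.02 -0.    0.03] w 85.23864459586507
```

Emit:
arm_command([
  [[-5, -6, -2, 0, 0, 0], [-18, -22, -5, 0, 0, 0], [-37, -44, -5, 0, 0, 0], [-57, -67, -5, 0, 0, 0], [-77, -91, -5, 0, 0, 0], [-97, -115, -5, 0, 0, 0], [-117, -139, -5, 0, 0, 0], [-137, -163, -5, 0, 0, 0], [-157, -187, -5, 0, 0, 0], [-174, -207, -5, 0, 0, 0], [-185, -220, -5, 0, 0, 0], [-190, -226, -5, 0, 0, 0], [-190, -226, -5, 0, 0, 0], [-190, -226, -5, 0, 0, 0], [-190, -226, -5, 0, 0, 0]],
])

```text
clock: 30.78
eef_pos: [541.3, 57.6, 240.8]
tool_rot: [3.141, -0.001, -0.62]
force: [0.0, -0.6, 0.0]
width: 85.2
```

Run:
```python
from h import *
t=get_image("top");s=get_image("scene"); crop(t,335,205,95,75,8,"t_22.png");crop(s,258,185,60,65,11,"s_22.png");cv2.imwrite("pics/t_full.png",t["pixels"][:,:,::-1])
```

```text
(no output)
```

View pics/t_22.png

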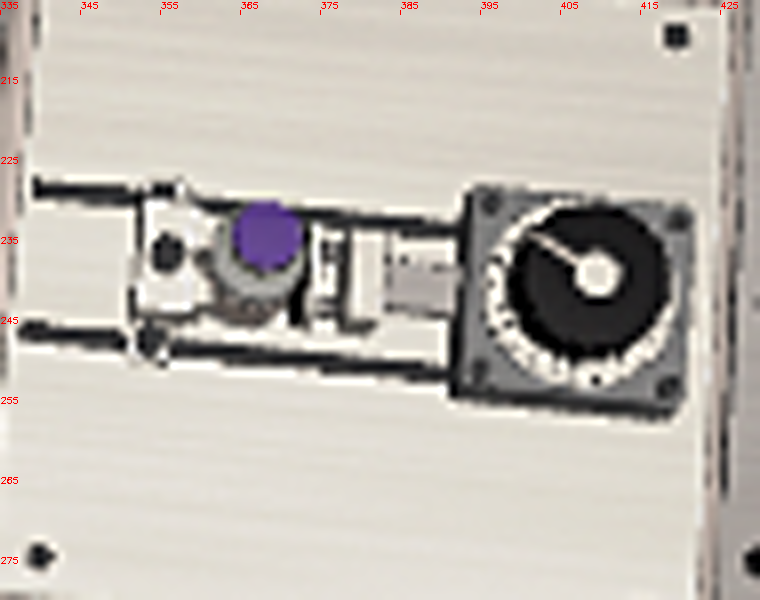

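View pics/s_22.png

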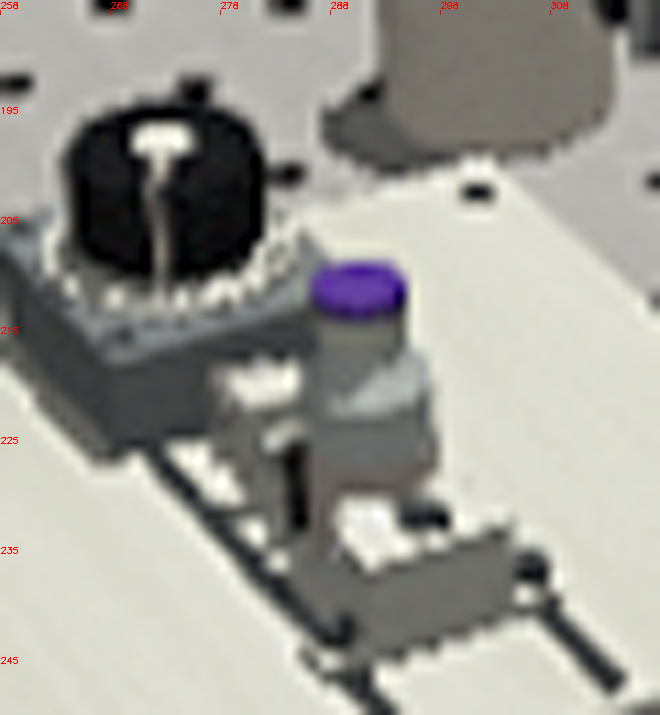

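View pics/t_full.png

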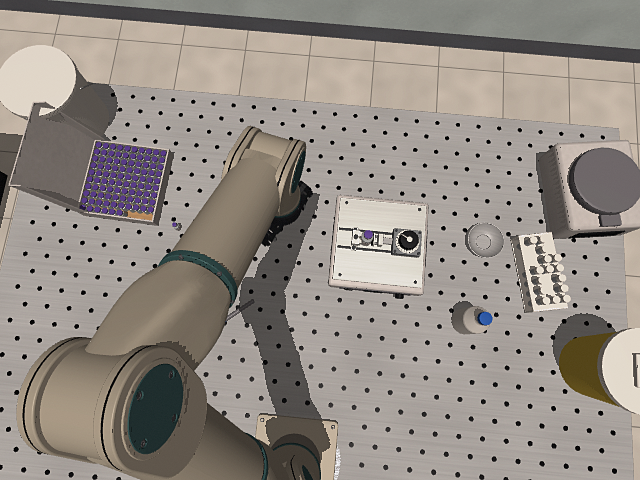

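The top view shows the vial cap at (368.5,234.5), with the pad against the vial, and the dial pointer turned roughly 105° from its start. I'll overlay the model of an upright vial seated at the V to check its position and uprightness.

```bash
cat > ov.py <<'E'
from h import *
t=get_image("top");s=get_image("scene")
print("cap top-cam",world(t,368.6,234.5,143),"scene",world(s,290.6,210.6,143),"clock",sensors.read_state()["clock"])
def ov(d,c,box,k,name):
    u0,v0,w,h=box
    im=cv2.resize(d["pixels"][v0:v0+h,u0:u0+w,::-1],None,fx=k,fy=k,interpolation=cv2.INTER_CUBIC)
    a=np.linspace(0,2*np.pi,80)
    for z,r,col in((68,15,(0,0,255)),(119,15,(0,255,0)),(143,10.5,(0,255,255))):
        p=np.array([proj(d,(c[0]+r*np.cos(x),c[1]+r*np.sin(x),z))for x in a])
        cv2.polylines(im,[np.round(((p-[u0,v0]+.5)*k)).astype(np.int32)],True,col,1)
    # V-rest V at z=96 for this nest
    n=c; V=[(n[0]-18,n[1]+17.32-10.39),(n[0],n[1]+17.32),(n[0]+18,n[1]+17.32-10.39)]
    p=np.array([proj(d,(x,y,96))for x,y in V]); cv2.polylines(im,[np.round(((p-[u0,v0]+.5)*k)).astype(np.int32)],False,(255,0,0),1)
    a2=np.array([proj(d,(565+23*np.cos(x),-234+23*np.sin(x),128))for x in a]); cv2.polylines(im,[np.round(((a2-[u0,v0]+.5)*k)).astype(np.int32)],True,(255,0,255),1)
    cv2.imwrite("pics/"+name,im)
ov(t,(565,-131),(340,218,84,50),9,"ov_t.png"); ov(s,(565,-131),(258,188,56,60),10,"ov_s.png")
E
python3 ov.py
```

```text
cap top-cam [ 562.55 -132.74  143.  ] scene [ 566.38 -127.07  143.  ] clock 30.9833
```

View pics/ov_t.png

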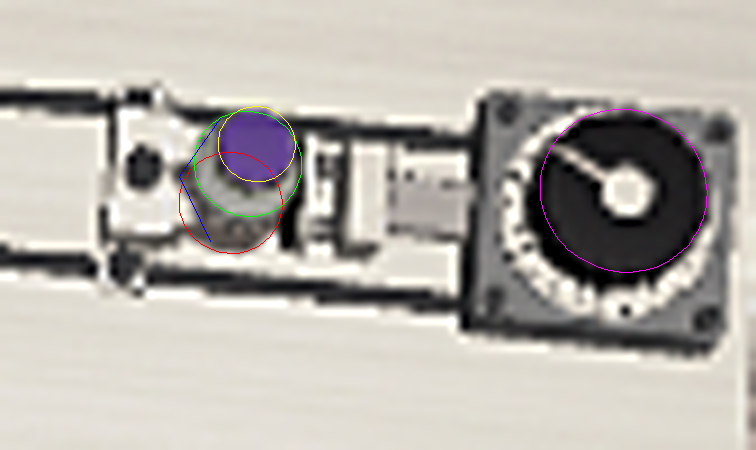

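View pics/ov_s.png

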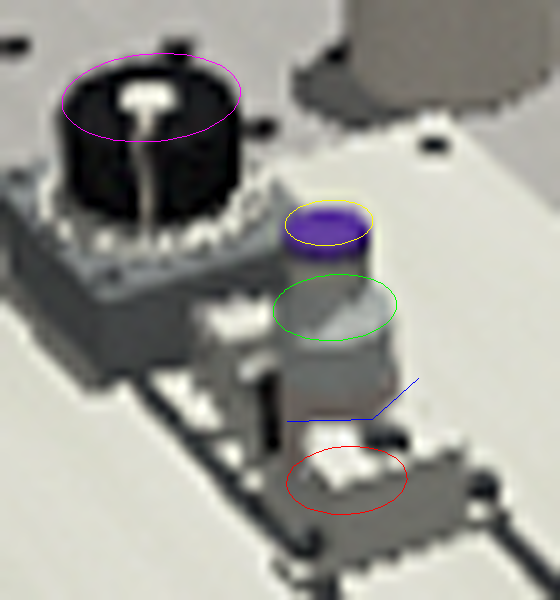

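The overlay of an upright vial at (565, -131) agrees with both views to about a pixel: upright, centred, pad against it, V-rest behind. All visible bystanders stand where they were. Handing in.

Run:
```python
from h import *
s=get_image("scene"); st=sensors.read_state(); print(st["clock"],st["force"],st["width"])
cv2.imwrite("pics/s_fin.png",s["pixels"][:,:,::-1])
```

```text
31.0333 [-0.03  0.47 -0.17] 85.20581517855017
```

View pics/s_fin.png

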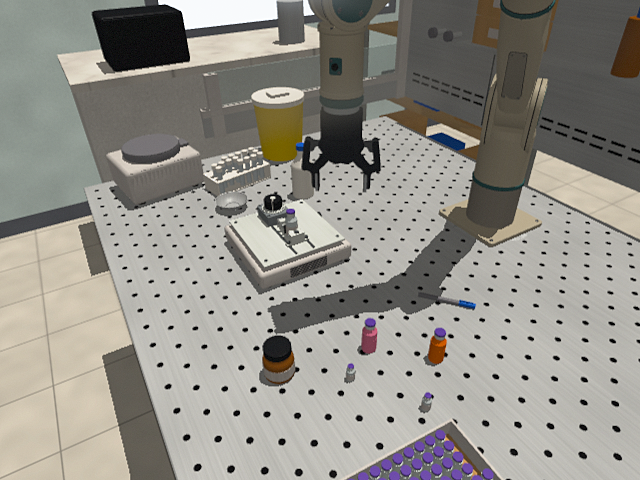

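```bash
python3 -c "
from cell import order; print(order.finish_job())"
```

```text
the job is handed in; nothing more can be done
None
```

I set the colourless large vial upright on the mixer's platform between the open jaw and the V-rest and let go. Then I wound the dial clockwise 7 clicks in one grasp and took the hand off. The job was handed in at about 31 s; no verdict was given.

**Dial:** clicks 1 to 4 averaged about zero torque. The load jumped by about 0.10 N m at the end of click 5, which I took as first press. Clicks 6 and 7 averaged 0.077 and 0.106 N m above the unloaded level, which works out to about 12.8 N at rest. The dial pointer did not slip back after I let go.

**Last checks:** both cameras show the vial upright against the V-rest with the pad on it. The other things on the deck stand where they were, and the arm touches nothing.

**What disagreed:**
- **Fingertips:** the camera depth put them 24 to 40 mm above the reported tool point, depending on opening, so I went lower at the knob than the given figures suggest. The vial was therefore gripped higher on its wall than planned. The width reading there was 26 mm instead of 30.
- **V-rest position:** my first image estimate put the nest at y = -128, but the vial settled at about y = -131 to -133. The two cameras differ by up to about 5 mm on the cap position. So the vial being within 3 mm of nest rests on the torque readings and the overlay, not on a direct measurement.

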